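Pack the graduated jugs into their storage tray

ROBOT

A 7-joint arm with a two-finger parallel gripper is mounted at the origin on the work surface. World frame = base frame: x ahead of the robot, y to its left, z up, the work surface at z = 0. Lengths are in mm, angles in degrees, forces in N, time in s.
With the tool pointing down it reaches from about 350 to 900 mm from the base axis. Payload 8.1 kg.
Tool frame: the origin (TCP) lies on the centre line of the jaws, within the pads' length; the fingertips stand 17 mm ahead of it and the grasp point (between the pads) lies 2 mm behind it; x points along the fingers, y is the direction in which the jaws open and shut, and the axes are right-handed (so a half turn about x gives the same grasp; the last joint's range is limited). The gripper opens to 92 mm and grips with 3 to 60 N. Pads are 19 mm wide; open, the fingers measure 130 mm over their backs; the gripper's body (75 mm by 190 mm) begins 47 mm behind the grasp point.
Start: joints at [60.183, 24.895, 1.432, 90.138, -0.665, 64.973, -4.303], TCP at [253.573, -571.263, 243.742] pointing down, gripper open.
Joint ranges: [-149.89, 149.89], [-25.12, 119.58], [-72.63, 75.52], [4.76, 147.25], [-75.54, 255.54], [6.69, 114.76], [-157.13, 157.13]. Speed limits (degrees/s): [127.2, 127.2, 172.46, 172.46, 180, 180, 180].

INTERFACE

Orientations are given as a 3x3 rotation matrix whose columns are the frame's x, y, z axes.
In Python, from workcell import manip gives the robot as it stands. The module is installed in compiled form; this text tells all that it offers.
- The arm moves only by the shell command python3 -m inch 'ROWS' [FORCE]. ROWS is JSON, a list of rows, each an object with "xyz": the shift along the tool's x, y, z in cm, a list of three; "angular": the turn, a rotation vector about the tool's x, y, z in degrees, a list of three; "gripper": the closure, from 0 (fully open) to 1 (shut). In form: [{"xyz": [dx, dy, dz], "angular": [wx, wy, wz], "gripper": gripper}, ...]. A call has exactly 10 rows; each row shifts and turns the pose as measured when the row begins, along the tool's axes as they then stand; what a row does not reach is not made up. A row lasts 1/8 s, in which the tool goes at most 62.5 mm and 10.7 degrees, less where a joint would pass 70% of its speed; a pose out of reach is approached as far as the arm can. A call is refused whole if a number of a shift passes 6.25 or a number of a turn 10.7, either way. A call with a gripper value outside its range is refused whole. The fingers move at their own pace and stop on an object; FORCE is the grip in N (left out, the last holds). Time passes only in rows, so rows that do not move let the fingers close, or fill a call up. It gives the time, the measured TCP pose, the force and the opening at its end, in the units of the state.
- manip.observe(): the state, without advancing time (a new reading comes with each control period).
- manip.capture(name): name is "scene" or "top" or "wrist"; returns a dict with "color" (400x640x3 uint8, blue, green, red), "fx", "fy", "cx", "cy" (pixels), "rvec" (rotation vector, rad) and "tvec" (3), from world to camera coordinates, as OpenCV has them. Camera axes: x right, y down, z forward; pixel columns grow to the right and rows downward; lengths in mm; the calibration is good to about 2 mm. The wrist camera is an equidistant fisheye: a pixel r from the principal point sees the ray r / f radians off the axis. A picture is of the moment at which its call begins. There is no depth.
- manip.job_done(): hands the job in, once; it reports no verdict.
The state is a dict: "time": time; "joints": joint angles; "qvel": joint speeds; "joint_torque": joint torques, N m; "tcp_pos": TCP position; "orientation": TCP orientation; "contact_force": force on the tool from outside, world axes, zero at the start; "ft_torque": the same for the moment, N m; "finger_gap": finger opening in mm.
Only numpy, scipy, OpenCV 4.12 (cv2) and the standard library are available. Lean on these libraries where they do the work, as an engineer would, in place of code of your own. Each camera call takes 0.05 s, during which the arm holds its last target. There are 200 camera calls.

TASK

Pack the set of four graduated terracotta jugs, the ones with a handle, into the plywood storage tray with the cork rings: each jug upright inside the ring of its own size, the smallest jug in the smallest ring and so on up to the largest. They are fragile, so set each one down gently and knock no terracotta over; leave the two handleless pots standing where they are.

Things in the scene. Friction and masses are not known exactly. Their poses are not given: they have to be found in the camera images.
- jug_1_c (a point): the smallest of the four terracotta jugs with a handle: belly 40 mm, foot 28 mm across, 66 mm high, about 90 g; the point is on its axis, half-way up; z is its axis. All four jugs have one shape; grip the round belly, which is nearly a cylinder from 38 to 58 % of the height, across y.
- jug_2_c (a point): the second smallest of the four terracotta jugs with a handle: belly 50 mm, foot 36 mm across, 72 mm high, about 140 g; the point is on its axis, half-way up; z is its axis. As on all jugs, the handle points to +x and reaches 21 mm beyond the belly, and a short pouring lip points to -x.
- jug_3_c (a point): the second largest of the four terracotta jugs with a handle: belly 60 mm, foot 44 mm across, 78 mm high, about 210 g; the point is on its axis, half-way up; z is its axis. A brush and a rule, under 11 mm high, lie between the pots.
- jug_4_c (a point): the largest of the four terracotta jugs with a handle: belly 70 mm, foot 52 mm across, 84 mm high, about 290 g; the point is on its axis, half-way up; z is its axis.
- ring_1: the smallest of the four cork rings in the storage tray: hole 48 mm, outside 66 mm, 12 mm high; origin at the centre of its underside, on the tray's floor; x and y run along the tray's walls. A jug's foot goes inside the ring and stands on the tray's floor.
- ring_2: the second smallest of the four cork rings in the storage tray: hole 58 mm, outside 76 mm, 12 mm high; origin at the centre of its underside, on the tray's floor; x and y run along the tray's walls. The rings lie fixed in the tray, two by two, neighbours' centres 112 mm apart.
- ring_3: the second largest of the four cork rings in the storage tray: hole 68 mm, outside 86 mm, 12 mm high; origin at the centre of its underside, on the tray's floor; x and y run along the tray's walls. Tray: plywood, fixed, 258 x 258 mm, floor 8 mm and rim 30 mm above the table, walls 65 mm from the nearest ring centres.
- ring_4: the largest of the four cork rings in the storage tray: hole 78 mm, outside 96 mm, 12 mm high; origin at the centre of its underside, on the tray's floor; x and y run along the tray's walls. A like tray full of black pottery, up to 80 mm high, stands on the other side of the table.
- pot_a_c (a point): terracotta pot of the jugs' shape but with no handle and no lip: belly 50 mm, 72 mm high; it does not belong to the set; the point is on its axis, half-way up.
- pot_b_c (a point): terracotta pot of the jugs' shape but with no handle and no lip: belly 60 mm, 78 mm high; it does not belong to the set; the point is on its axis, half-way up.
Mind the look-alikes: they are no part of the job. What is shaped like the part that bears pot_a_c but red is not meant.

How it is judged (in metres and radians):
At the end, for the whole second after the job is handed in: Each jug stands upright (within 0.1 rad), released and at rest, on the tray's floor inside the ring of its size (its axis within 15 mm of the ring's centre, its height within about 5 mm of standing on the floor); both handleless pots stand upright within 20 mm of where they began (horizontal distance between jug_1_c and ring_1 below 0.015 m and z of jug_1_c in the frame of ring_1 between 0.027 and 0.037 m and angle between each of jug_1_c, jug_2_c, jug_3_c, jug_4_c, pot_a_c, pot_b_c's own z axis and vertical below 0.1 rad and linear speed of each of jug_1, jug_2, jug_3, jug_4 below 0.02 m/s and contact force between each of jug_1, jug_2, jug_3, jug_4 and the fingers below 0.05 N and horizontal distance between jug_2_c and ring_2 below 0.015 m and z of jug_2_c in the frame of ring_2 between 0.03 and 0.04 m and horizontal distance between jug_3_c and ring_3 below 0.015 m and z of jug_3_c in the frame of ring_3 between 0.033 and 0.043 m and horizontal distance between jug_4_c and ring_4 below 0.015 m and z of jug_4_c in the frame of ring_4 between 0.036 and 0.046 m and distance of each of pot_a_c, pot_b_c from where it was at the start of the episode below 0.02 m); the robot touches nothing.
It fails at once if one of the jugs or handleless pots is knocked over or tipped past 40 degrees (angle between any of jug_1_c, jug_2_c, jug_3_c, jug_4_c, pot_a_c, pot_b_c's own z axis and vertical above 0.7 rad).
It fails at once if a jug is let fall (falls free of the fingers faster than 0.65 m/s, a drop of some 20 mm) ((linear speed of jug_1 above 0.65 m/s and contact force between jug_1 and the fingers below 0.05 N) or (linear speed of jug_2 above 0.65 m/s and contact force between jug_2 and the fingers below 0.05 N) or (linear speed of jug_3 above 0.65 m/s and contact force between jug_3 and the fingers below 0.05 N) or (linear speed of jug_4 above 0.65 m/s and contact force between jug_4 and the fingers below 0.05 N)).
It also fails if it takes over 123 s, if anything falls off the work surface, if the arm or the gripper's body presses on something with over 40 N, if the wrist force passes 120 N, or if a joint passes its speed limit or range.

## Working session

There is one attempt and no reset: what is moved stays moved. The work goes in short steps, Python scripts to look and compute and a shell command to move; the robot and the scene stay as the last step left them, time stands still between calls to the robot, and variables do not carry over. Pictures are saved under pics/ and viewed, about 12 in all and at most 16, crops included, and the job is handed in when it is done.

```bash
mkdir -p pics
python3 - <<'E'
from workcell import manip
import cv2,numpy as np
s=manip.observe();print({k:np.round(v,3).tolist() for k,v in s.items()})
for n in("scene","top"):
    c=manip.capture(n);cv2.imwrite(f"pics/{n}0.png",c["color"]);np.savez(f"pics/{n}0.npz",**c)
    R=cv2.Rodrigues(np.array(c["rvec"],float))[0];print(n,c["fx"],c["cx"],c["cy"],-R.T@np.array(c["tvec"]).ravel(),R.round(2).tolist())
E
```

```text
{'time': 0.0, 'joints': [60.184, 24.937, 1.429, 90.189, -0.664, 64.974, -4.304], 'qvel': [0.078, -0.079, 0.004, -0.045, 0.039, 0.06, -0.064], 'joint_torque': [-0.001, -66.783, 0.984, -31.446, -0.061, 0.043, 0.0], 'tcp_pos': [253.349, -570.812, 242.934], 'orientation': [[-0.001, 0.406, -0.914], [0.001, -0.914, -0.406], [-1.0, -0.002, 0.0]], 'contact_force': [-1.323, 0.438, -0.677], 'ft_torque': [0.066, 0.016, -0.003], 'finger_gap': 91.869}
scene 469.9742757356892 329.16565850341 196.74022965778855 [1344.65500294  734.2998133   784.63790459] [[-0.69, 0.72, -0.01], [0.42, 0.39, -0.82], [-0.59, -0.57, -0.57]]
top 446.48400412857563 321.96295293989425 188.75708760784698 [ 439.77446009   -3.75107688 1246.07231155] [[0.01, -1.0, -0.0], [-0.99, -0.01, -0.11], [0.1, 0.0, -0.99]]
```

```bash
ls; ls pics
```

```text
pics
scene0.npz
scene0.png
top0.npz
top0.png
```

View pics/top0.png

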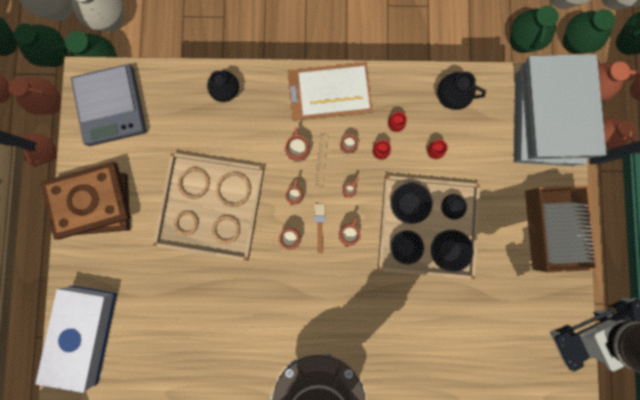

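View pics/scene0.png

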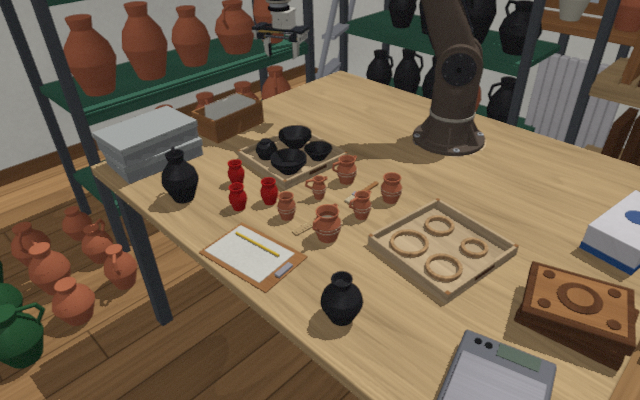

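The top view shows six terracotta pots at about (297,147), (349,142), (295,190), (350,186), (290,236) and (349,232). The empty tray's rings are at (195,182), (235,188), (187,222) and (228,228). The black pots' tray, red look-alikes and bench clutter are separate from these. Next I'll zoom in on both views to tell jugs from pots.

Run:
```python
import cv2,numpy as np
t=cv2.imread("pics/top0.png")[120:265,150:375];s=cv2.imread("pics/scene0.png")[140:300,265:525]
a=cv2.resize(t,None,fx=3.5,fy=3.5,interpolation=cv2.INTER_CUBIC);cv2.imwrite("pics/topz.png",a)
b=cv2.resize(s,None,fx=3,fy=3,interpolation=cv2.INTER_CUBIC);cv2.imwrite("pics/scenez.png",b)
```

```text
(no output)
```

View pics/topz.png

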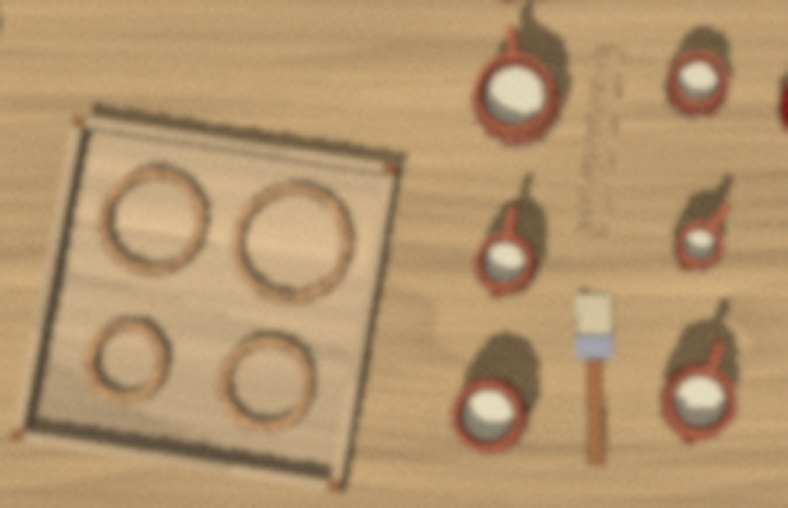

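View pics/scenez.png

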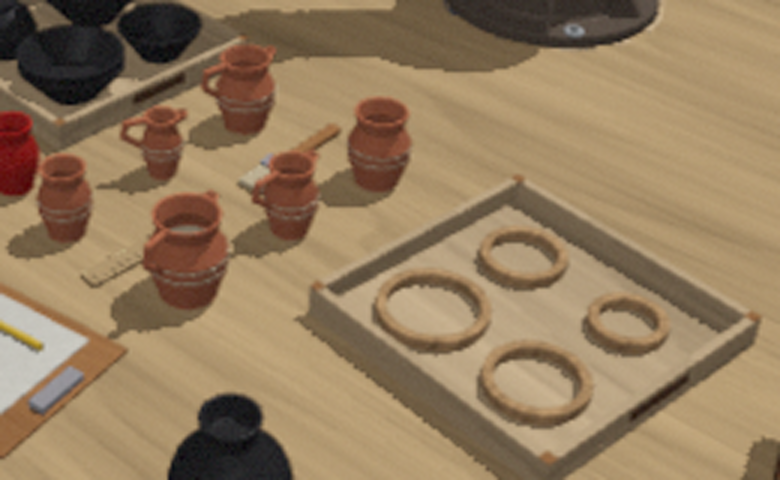

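```bash
cat > h.py <<'E'
import cv2,numpy as np
def cam(c):
    K=np.array([[c["fx"],0,c["cx"]],[0,c["fy"],c["cy"]],[0,0,1]],float);R=cv2.Rodrigues(np.array(c["rvec"],float))[0]
    return K,R,-R.T@np.array(c["tvec"],float).ravel()
def cast(c,uv,z):
    K,R,o=cam(c);d=R.T@np.linalg.inv(K)@np.array([uv[0],uv[1],1.]);return (o+d*(z-o[2])/d[2])[:2]
def proj(c,p):
    return cv2.projectPoints(np.array(p,float).reshape(-1,3),np.array(c["rvec"],float),np.array(c["tvec"],float),cam(c)[0],None)[0][:,0]
def clay(img,k):
    h=cv2.cvtColor(cv2.resize(img,None,fx=k,fy=k,interpolation=cv2.INTER_CUBIC),cv2.COLOR_BGR2HSV)
    return cv2.inRange(h,(0,120,60),(9,255,255))|cv2.inRange(h,(174,120,60),(180,255,255))
JUG=dict(J1=(40,66),J2=(50,72),J3=(60,78),J4=(70,84),PA=(50,72),PB=(60,78))
def jugs(c,px,k=4):
    m=clay(c["color"],k);out={}
    cs=cv2.findContours(m,cv2.RETR_EXTERNAL,cv2.CHAIN_APPROX_NONE)[0]
    for n,(u,v) in px.items():
        D,h=JUG[n];best=max((q for q in cs if cv2.contourArea(q)>200),key=lambda q:cv2.pointPolygonTest(q,(k*u,k*v),True))
        f=np.zeros_like(m);cv2.drawContours(f,[best],-1,255,-1)
        kk=max(9,int(D/2.75*k*.55))|1
        o=cv2.morphologyEx(f,cv2.MORPH_OPEN,cv2.getStructuringElement(cv2.MORPH_ELLIPSE,(kk,kk)))
        q=max(cv2.findContours(o,cv2.RETR_EXTERNAL,cv2.CHAIN_APPROX_NONE)[0],key=cv2.contourArea)
        e=cv2.fitEllipse(q);ctr=(np.array(e[0])+.5)/k-.5
        pt=cast(c,ctr,.48*h);r=np.linalg.norm(cast(c,ctr+[1,0],.48*h)-pt)/k
        rest=cv2.subtract(f,cv2.dilate(o,np.ones((3,3))));ys,xs=np.nonzero(rest);hd=None
        if len(xs):
            P=np.c_[xs,ys]/k;d=np.linalg.norm(P-ctr,axis=1);far=P[d>np.percentile(d,80)].mean(0);w=cast(c,far,.6*h)-pt;hd=(np.degrees(np.arctan2(w[1],w[0])).round(1),np.linalg.norm(w).round(1))
        out[n]=pt;print(n,ctr.round(1),"xy",pt.round(1),"diam",(np.array(e[1])*r).round(1),"of",D,"handle ang,reach",hd)
    return out
E
python3 - <<'E'
from h import *
c=dict(np.load("pics/top0.npz"));s=dict(np.load("pics/scene0.npz"))
px=dict(J1=(350,188),J2=(295,193),J3=(349,234),J4=(297,147),PA=(349,143),PB=(290,237))
J=jugs(c,px)
for n,p in J.items():print(n,"scene axis px at z=0,.48h,h:",proj(s,[[*p,z] for z in(0,.48*JUG[n][1],JUG[n][1])]).round(1).tolist())
# rings: hole+outer ellipse via dark/bright is weak; use tray mask by hue/sat print
h=cv2.cvtColor(c["color"],cv2.COLOR_BGR2HSV);
for v,u0,u1 in((188,216,256),(222,170,204)):print(h[v,u0:u1:1].tolist())
E
```

```text
Traceback (most recent call last):
  File "h.py", line 21, in jugs
    q=max(cv2.findContours(o,cv2.RETR_EXTERNAL,cv2.CHAIN_APPROX_NONE)[0],key=cv2.contourArea)
ValueError: max() iterable argument is empty
```

Run:
```python
from h import *
c=dict(np.load("pics/top0.npz"));h=cv2.cvtColor(c["color"],cv2.COLOR_BGR2HSV)
print("J1row",h[188,338:362].tolist());print("J1col",h[176:204,350].tolist());print("J4col",h[125:165,297].tolist())
print("ring4",h[188,216:256].tolist())
```

```text
J1row [[17, 104, 182], [17, 104, 182], [18, 102, 183], [17, 100, 173], [14, 106, 156], [11, 131, 140], [9, 133, 142], [11, 103, 146], [15, 64, 164], [21, 52, 190], [21, 50, 214], [23, 47, 222], [23, 48, 222], [21, 53, 218], [18, 56, 201], [17, 70, 174], [11, 103, 153], [10, 131, 150], [12, 119, 163], [16, 105, 175], [18, 105, 183], [17, 101, 189], [17, 102, 187], [17, 101, 186]]
J1col [[17, 104, 108], [17, 106, 103], [16, 101, 101], [17, 104, 105], [17, 102, 105], [16, 108, 109], [12, 119, 124], [10, 141, 146], [8, 133, 152], [13, 91, 168], [17, 63, 199], [20, 51, 219], [23, 48, 222], [22, 50, 211], [21, 49, 181], [22, 51, 145], [21, 56, 133], [12, 80, 134], [10, 119, 142], [8, 140, 151], [9, 130, 149], [14, 105, 165], [16, 101, 182], [17, 102, 198], [18, 100, 204], [17, 103, 206], [17, 102, 207], [17, 102, 207]]
J4col [[18, 102, 183], [17, 105, 180], [16, 112, 166], [13, 122, 148], [11, 127, 137], [9, 133, 136], [9, 135, 136], [10, 140, 137], [10, 141, 139], [9, 143, 148], [8, 143, 161], [8, 149, 154], [8, 136, 142], [11, 93, 153], [17, 63, 189], [20, 55, 218], [22, 48, 222], [24, 4
[... 257 characters left out ...]
, 146], [9, 129, 144], [12, 108, 149], [16, 103, 169], [17, 101, 186], [17, 104, 194]]
ring4 [[16, 104, 203], [16, 112, 189], [16, 114, 166], [16, 102, 152], [17, 88, 180], [18, 88, 208], [17, 85, 220], [18, 85, 221], [17, 86, 220], [18, 85, 218], [18, 83, 220], [18, 85, 220], [17, 85, 219], [17, 86, 219], [18, 86, 217], [17, 86, 217], [18, 88, 217], [18, 88, 219], [17, 87, 217], [17, 87, 217], [17, 87, 218], [17, 87, 218], [17, 86, 217], [17, 85, 215], [17, 85, 213], [17, 87, 216], [18, 84, 215], [17, 88, 215], [17, 87, 218], [17, 87, 213], [17, 89, 204], [16, 97, 191], [15, 113, 179], [15, 116, 162], [16, 105, 156], [17, 91, 168], [17, 86, 195], [17, 85, 212], [17, 86, 214], [17, 83, 211]]
```

```bash
python3 - <<'E'
s=open("h.py").read()
a=s.index("    return cv2.inRange(h,(0,120");b=s.index("JUG=")
s=s[:a]+"    return cv2.inRange(h,(0,95,60),(13,255,255))|cv2.inRange(h,(0,20,60),(40,82,255))\n"+s[b:]
open("h.py","w").write(s)
E
cat > run1.py <<'E'
from h import *
import sys
c=dict(np.load("pics/top0.npz"));s=dict(np.load("pics/scene0.npz"))
px=dict(J1=(350,188),J2=(295,193),J3=(349,234),J4=(297,147),PA=(349,143),PB=(290,237))
J=jugs(c,px)
for n,p in J.items():print(n,"scene px z=.48h:",proj(s,[[*p,.48*JUG[n][1]]]).round(1).tolist())
k=4;h=cv2.cvtColor(cv2.resize(c["color"],None,fx=k,fy=k,interpolation=cv2.INTER_CUBIC),cv2.COLOR_BGR2HSV)
m=cv2.inRange(h,(0,97,60),(17,255,255));vis=cv2.cvtColor(m,cv2.COLOR_GRAY2BGR)
R={}
for n,(u,v,D) in dict(R1=(187,222,66),R2=(227,229,76),R3=(194,183,86),R4=(235,189,96)).items():
    yy,xx=np.mgrid[:m.shape[0],:m.shape[1]];P=np.c_[((xx+.5)/k-.5).ravel(),((yy+.5)/k-.5).ravel()]
    ctr=np.array([u,v],float)
    for _ in range(15):   # centroid of radial mean of cork pixels in the annulus
        d=P-ctr;r=np.hypot(*d.T);rr=D/2/2.76;w=(m.ravel()>0)&(r>rr-6)&(r<rr+3)
        A=np.c_[2*P[w],np.ones(w.sum())];q=np.linalg.lstsq(A,(P[w]**2).sum(1),rcond=None)[0];ctr=q[:2]
    rad=np.sqrt(q[2]+ctr@ctr);R[n]=cast(c,ctr,20);mm=np.linalg.norm(cast(c,ctr+[1,0],20)-R[n])
    print(n,ctr.round(1),R[n].round(1),"mean diam",(2*rad*mm).round(1),"expect",D-9)
    cv2.circle(vis,tuple(((ctr+.5)*k).astype(int)),int(rad*k),(0,0,255),1)
for a,b in("R1 R2","R3 R4","R1 R3","R2 R4")and[x.split() for x in("R1 R2","R3 R4","R1 R3","R2 R4")]:
    d=R[b]-R[a];print(a,b,np.linalg.norm(d).round(1),np.degrees(np.arctan2(d[1],d[0])).round(1))
for n,p in R.items():print(n,"scene px",proj(s,[[*p,20]]).round(1).tolist())
cv2.imwrite("pics/mask.png",vis[480:1060,600:1500][:, :800])
E
python3 run1.py
```

```text
J1 [349.2 189.5] xy [566.8 -74.8] diam [38.2 44. ] of 40 handle ang,reach (np.float64(-35.7), np.float64(36.6))
J2 [293.9 194.5] xy [551.   75.8] diam [48.4 53. ] of 50 handle ang,reach (np.float64(-9.6), np.float64(41.6))
J3 [349.2 234.2] xy [445.3 -75.3] diam [58.1 62.3] of 60 handle ang,reach (np.float64(-20.7), np.float64(46.7))
J4 [297.1 147.6] xy [679.8  69.2] diam [68.5 74.5] of 70 handle ang,reach (np.float64(4.0), np.float64(51.2))
PA [348.8 143.2] xy [694.9 -73. ] diam [48.4 55.6] of 50 handle ang,reach None
PB [289.4 238.1] xy [432.7  85.7] diam [58.7 61. ] of 60 handle ang,reach (np.float64(-82.6), np.float64(31.9))
J1 scene px z=.48h: [[317.3, 188.5]]
J2 scene px z=.48h: [[360.7, 206.3]]
J3 scene px z=.48h: [[345.6, 170.4]]
J4 scene px z=.48h: [[325.7, 225.3]]
PA scene px z=.48h: [[284.2, 207.2]]
PB scene px z=.48h: [[390.6, 188.9]]
R1 [185.6 222.8] [470.9 372.2] mean diam 57.6 expect 57
R2 [225.8 229.1] [455.  261.6] mean diam 67.4 expect 67
R3 [193.3 182.8] [581.6 355.9] mean diam 76.8 expect 77
R4 [233. 189.] [565.5 245.4] mean diam 86.8 expect 87
R1 R2 111.7 -98.2
R3 R4 111.6 -98.3
R1 R3 111.9 -8.4
R2 R4 111.6 -8.3
R1 scene px [[473.1, 245.4]]
R2 scene px [[438.3, 223.5]]
R3 scene px [[442.6, 264.9]]
R4 scene px [[408.2, 240.8]]
```

Four measured ring spacings come out at 111.6–111.9 mm against 112 mm, with both tray axes at 8.3–8.4°, and the belly diameters match too. Next is a planner that prints the deltas.

```bash
cat > plan.py <<'E'
# plan.py x y z yaw n : per-row tool-frame shifts (cm) and turns (deg) to reach a tool-down pose
import sys,numpy as np
from scipy.spatial.transform import Rotation as Ro
from workcell import manip
x,y,z,yaw=map(float,sys.argv[1:5]);n=int(sys.argv[5]);s=manip.observe()
R0=Ro.from_matrix(np.array(s["orientation"]));p=np.array(s["tcp_pos"]);a=np.radians(yaw)
zt=np.array([np.cos(a),np.sin(a),0]);xt=np.array([0,0,-1.]);Rt=Ro.from_matrix(np.c_[xt,np.cross(zt,xt),zt])
w=(R0.inv()*Rt).as_rotvec();d=(np.array([x,y,z])-p)/n/10
print("t",round(s["time"],2),"tcp",p.round(1),"total",(d*10*n).round(1),"turn/row",np.degrees(w/n).round(2),"q",np.round(s["joints"],0))
for i in range(n):print((R0*Ro.from_rotvec(w*i/n)).inv().apply(d).round(2).tolist())
E
python3 plan.py 567 -75 243 -36 20
```

```text
t 0.1 tcp [ 253.4 -570.9  243. ] total [313.6 495.9  -0. ] turn/row [-6. -0.  0.] q [60. 25.  1. 90. -1. 65. -4.]
[0.0, -1.63, -2.44]
[0.0, -1.37, -2.6]
[0.0, -1.09, -2.72]
[0.0, -0.8, -2.82]
[0.0, -0.5, -2.89]
[0.0, -0.19, -2.93]
[0.0, 0.12, -2.93]
[0.0, 0.42, -2.9]
[0.0, 0.72, -2.84]
[0.0, 1.02, -2.75]
[-0.0, 1.3, -2.63]
[-0.0, 1.57, -2.48]
[-0.0, 1.82, -2.3]
[-0.0, 2.05, -2.1]
[-0.0, 2.26, -1.87]
[-0.0, 2.44, -1.63]
[-0.0, 2.6, -1.36]
[-0.0, 2.73, -1.08]
[-0.0, 2.82, -0.79]
[-0.0, 2.89, -0.49]
```

```bash
python3 -m inch '[{"xyz":[0,-1.6,-2.4],"angular":[-6,0,0],"gripper":0},{"xyz":[0,-1.4,-2.6],"angular":[-6,0,0],"gripper":0},{"xyz":[0,-1.1,-2.7],"angular":[-6,0,0],"gripper":0},{"xyz":[0,-0.8,-2.8],"angular":[-6,0,0],"gripper":0},{"xyz":[0,-0.5,-2.9],"angular":[-6,0,0],"gripper":0},{"xyz":[0,-0.2,-2.9],"angular":[-6,0,0],"gripper":0},{"xyz":[0,0.1,-2.9],"angular":[-6,0,0],"gripper":0},{"xyz":[0,0.4,-2.9],"angular":[-6,0,0],"gripper":0},{"xyz":[0,0.7,-2.8],"angular":[-6,0,0],"gripper":0},{"xyz":[0,1.0,-2.8],"angular":[-6,0,0],"gripper":0}]' 30; python3 plan.py 567 -75 200 -36 10
```

```text
time: 1.35
tcp_pos: [405.7, -314.0, 239.3]
orientation: [[-0.007, 0.997, -0.077], [0.006, -0.077, -0.997], [-1.0, -0.007, -0.005]]
contact_force: [-0.6, 0.0, -1.0]
finger_gap: 91.9
t 1.35 tcp [ 405.7 -314.   239.3] total [161.3 239.  -39.3] turn/row [-5.84 -0.05  0.02] q [ 46.  16. -18. 104.   6.  61.  22.]
[0.39, 1.43, -2.51]
[0.39, 1.67, -2.35]
[0.39, 1.9, -2.16]
[0.39, 2.12, -1.96]
[0.39, 2.3, -1.73]
[0.39, 2.47, -1.49]
[0.39, 2.61, -1.23]
[0.39, 2.72, -0.96]
[0.39, 2.8, -0.68]
[0.39, 2.86, -0.39]
```

```bash
python3 -m inch '[{"xyz":[0.4,1.4,-2.5],"angular":[-6,0,0],"gripper":0},{"xyz":[0.4,1.7,-2.4],"angular":[-6,0,0],"gripper":0},{"xyz":[0.4,1.9,-2.2],"angular":[-6,0,0],"gripper":0},{"xyz":[0.4,2.1,-2.0],"angular":[-6,0,0],"gripper":0},{"xyz":[0.4,2.3,-1.7],"angular":[-6,0,0],"gripper":0},{"xyz":[0.4,2.5,-1.5],"angular":[-6,0,0],"gripper":0},{"xyz":[0.4,2.6,-1.2],"angular":[-6,0,0],"gripper":0},{"xyz":[0.4,2.7,-1.0],"angular":[-6,0,0],"gripper":0},{"xyz":[0.4,2.8,-0.7],"angular":[-5,0,0],"gripper":0},{"xyz":[0.4,2.9,-0.4],"angular":[-4,0,0],"gripper":0}]'; python3 plan.py 567 -75 110 -36 6
python3 - <<'E'
from workcell import manip
import cv2,numpy as np
for n in("wrist","top"):
    c=manip.capture(n);np.savez(f"pics/{n}1.npz",**c);cv2.imwrite(f"pics/{n}1.png",c["color"])
print(c["fx"])
E
```

```text
time: 2.6
tcp_pos: [566.0, -52.0, 196.3]
orientation: [[-0.008, 0.557, 0.83], [0.007, 0.83, -0.557], [-1.0, 0.001, -0.01]]
contact_force: [1.0, 0.3, 0.2]
finger_gap: 91.9
t 2.6 tcp [566.  -52.  196.3] total [  1.  -23.  -86.3] turn/row [ 0.35 -0.1  -0.01] q [ 25.  27. -34.  99.  17.  60.  41.]
[1.44, -0.31, 0.24]
[1.44, -0.31, 0.24]
[1.44, -0.31, 0.24]
[1.44, -0.31, 0.24]
[1.44, -0.3, 0.24]
[1.44, -0.3, 0.24]
446.48400412857563
```

View pics/wrist1.png

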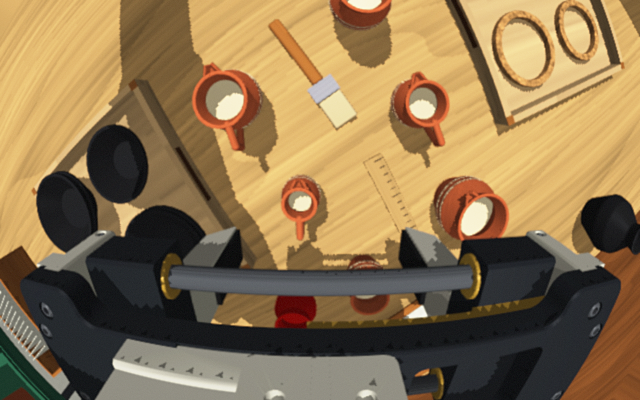

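The wrist view shows J1's mouth at (300,201), with J3 at (225,98), J2 at (421,102), J4 at (474,215) and the R2 and R1 rings at (524,48) and (577,29). I'll cast these fisheye rays as a cross-check.

```bash
cat >> h.py <<'E'
def fish(c,uv,z):
    K,R,o=cam(c);d=np.array([(uv[0]-c["cx"])/c["fx"],(uv[1]-c["cy"])/c["fy"]]);t=np.hypot(*d)
    d=R.T@np.r_[d/t*np.sin(t),np.cos(t)];return (o+d*(z-o[2])/d[2])[:2]
E
python3 - <<'E'
from h import *
c=dict(np.load("pics/wrist1.npz"));h=cv2.cvtColor(c["color"],cv2.COLOR_BGR2HSV)
m=cv2.inRange(h,(0,0,40),(40,110,255))
for n,u,v,z in(("J1",300,201,66),("J3",225,98,78),("J2",421,102,72),("J4",474,215,84),("R2",524,48,20),("R1",577,29,20)):print(n,fish(c,(u,v),z).round(1))
E
```

```text
J1 [564.2 -72.5]
J3 [449.8 -71. ]
J2 [547.1  68.3]
J4 [664.4  60.3]
R2 [565.8 238.8]
R1 [581.5 348.9]
```

```bash
python3 -m inch '[{"xyz":[1.4,-0.6,0.5],"angular":[1,0,0],"gripper":0},{"xyz":[1.4,-0.6,0.5],"angular":[1,0,0],"gripper":0},{"xyz":[1.4,-0.5,0.4],"angular":[0,0,0],"gripper":0},{"xyz":[1.4,-0.3,0.2],"angular":[0,0,0],"gripper":0},{"xyz":[1.4,0,0],"angular":[0,0,0],"gripper":0},{"xyz":[1.4,0,0],"angular":[0,0,0],"gripper":0},{"xyz":[1,0,0],"angular":[0,0,0],"gripper":0},{"xyz":[0,0,0],"angular":[0,0,0],"gripper":0},{"xyz":[0,0,0],"angular":[0,0,0],"gripper":0},{"xyz":[0,0,0],"angular":[0,0,0],"gripper":0}]'; python3 plan.py 566.5 -74.5 34 -36 7
```

```text
time: 3.95
tcp_pos: [566.6, -77.0, 94.2]
orientation: [[-0.009, 0.586, 0.811], [0.008, 0.811, -0.585], [-1.0, 0.001, -0.013]]
contact_force: [0.9, 0.8, -0.2]
finger_gap: 91.6
t 3.95 tcp [566.6 -77.   94.2] total [ -0.1   2.5 -60.2] turn/row [ 0.02 -0.1  -0.01] q [ 24.  33. -31. 104.  21.  49.  37.]
[0.86, 0.03, -0.01]
[0.86, 0.03, -0.01]
[0.86, 0.03, -0.01]
[0.86, 0.03, -0.02]
[0.86, 0.03, -0.02]
[0.86, 0.03, -0.02]
[0.86, 0.03, -0.02]
```

```bash
python3 -m inch '[{"xyz":[1,0.1,0],"angular":[0,-0.3,0],"gripper":0},{"xyz":[1,0.1,0],"angular":[0,-0.3,0],"gripper":0},{"xyz":[1,0,0],"angular":[0,-0.1,0],"gripper":0},{"xyz":[1,0,0],"angular":[0,0,0],"gripper":0},{"xyz":[1,0,0],"angular":[0,0,0],"gripper":0},{"xyz":[0.7,0,0],"angular":[0,0,0],"gripper":0},{"xyz":[0.2,0,0],"angular":[0,0,0],"gripper":0.1},{"xyz":[0,0,0],"angular":[0,0,0],"gripper":0.3},{"xyz":[0,0,0],"angular":[0,0,0],"gripper":0.4},{"xyz":[0,0,0],"angular":[0,0,0],"gripper":0.45}]' 20; python3 plan.py 566.5 -74.5 35 -36 7
```

```text
time: 5.2
tcp_pos: [568.2, -75.1, 31.5]
orientation: [[0.002, 0.586, 0.811], [0.001, 0.811, -0.586], [-1.0, 0.002, 0.001]]
contact_force: [-0.5, -0.2, 0.6]
finger_gap: 57.1
t 5.2 tcp [568.2 -75.1  31.5] total [-1.7  0.6  3.5] turn/row [ 0.02  0.01 -0.02] q [ 22.  38. -28. 107.  26.  41.  33.]
[-0.05, -0.01, -0.02]
[-0.05, -0.01, -0.02]
[-0.05, -0.01, -0.02]
[-0.05, -0.01, -0.02]
[-0.05, -0.01, -0.02]
[-0.05, -0.01, -0.02]
[-0.05, -0.01, -0.02]
```

Run:
```python
from workcell import manip
import cv2,numpy as np
c=manip.capture("wrist");cv2.imwrite("pics/wrist2.png",c["color"]);np.savez("pics/wrist2.npz",**c)
```

```text
(no output)
```

View pics/wrist2.png

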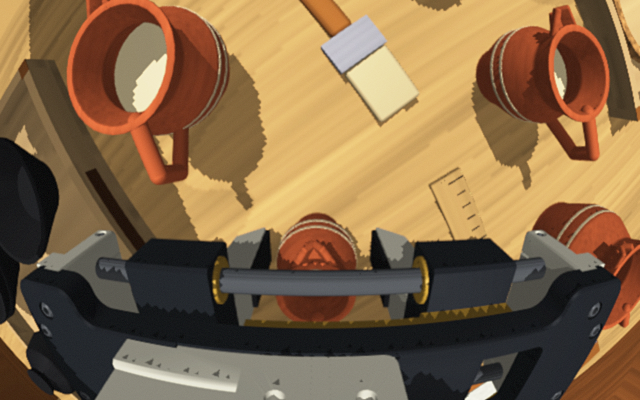

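J1 at (317,265) sits centred between the open jaws, and nothing else is between them. Closing now.

```bash
python3 -m inch '[{"xyz":[-0.3,0,0],"angular":[0,0,0],"gripper":0.5},{"xyz":[0,0,0],"angular":[0,0,0],"gripper":0.55},{"xyz":[0,0,0],"angular":[0,0,0],"gripper":0.7},{"xyz":[0,0,0],"angular":[0,0,0],"gripper":0.8},{"xyz":[0,0,0],"angular":[0,0,0],"gripper":0.8},{"xyz":[0,0,0],"angular":[0,0,0],"gripper":0.8},{"xyz":[-0.2,0,0],"angular":[0,0,0],"gripper":0.8},{"xyz":[-0.5,0,0],"angular":[0,0,0],"gripper":0.8},{"xyz":[-0.5,0,0],"angular":[0,0,0],"gripper":0.8},{"xyz":[0,0,0],"angular":[0,0,0],"gripper":0.8}]' 25; python3 plan.py 566.5 -74.5 160 -36 7
```

```text
time: 6.5
tcp_pos: [568.3, -75.2, 47.9]
orientation: [[0.003, 0.586, 0.811], [0.001, 0.811, -0.586], [-1.0, 0.002, 0.002]]
contact_force: [0.4, 0.0, -0.8]
finger_gap: 39.0
t 6.5 tcp [568.3 -75.2  47.9] total [ -1.8   0.7 112.1] turn/row [ 0.02  0.01 -0.02] q [ 22.  37. -28. 107.  25.  43.  34.]
[-1.6, -0.0, -0.02]
[-1.6, -0.0, -0.02]
[-1.6, -0.01, -0.02]
[-1.6, -0.01, -0.02]
[-1.6, -0.01, -0.02]
[-1.6, -0.01, -0.03]
[-1.6, -0.01, -0.03]
```

```bash
python3 -m inch '[{"xyz":[-1,0,0],"angular":[0,0,0],"gripper":0.8},{"xyz":[-2,0,0],"angular":[0,0,0],"gripper":0.8},{"xyz":[-2.5,0,0],"angular":[0,0,0],"gripper":0.8},{"xyz":[-2.5,0.5,-0.5],"angular":[0,0,0],"gripper":0.8},{"xyz":[-2,1.5,-1.5],"angular":[0,0,0],"gripper":0.8},{"xyz":[-0.7,2.1,-2.3],"angular":[0,0,0],"gripper":0.8},{"xyz":[0,2.8,-3],"angular":[0,0,0],"gripper":0.8},{"xyz":[0,2.8,-3],"angular":[0,0,0],"gripper":0.8},{"xyz":[0,2.8,-3],"angular":[0,0,0],"gripper":0.8},{"xyz":[0,2.8,-3],"angular":[0,0,0],"gripper":0.8}]'; python3 plan.py 471.5 371.5 150 -36 8
```

```text
time: 7.75
tcp_pos: [522.8, 153.7, 163.6]
orientation: [[0.005, 0.588, 0.809], [0.002, 0.809, -0.588], [-1.0, 0.004, 0.003]]
contact_force: [-0.0, 0.0, -0.6]
finger_gap: 39.4
t 7.75 tcp [522.8 153.7 163.6] total [-51.3 217.8 -13.6] turn/row [ 0.    0.02 -0.03] q [  4.  26. -35. 105.  18.  54.  15.]
[0.17, 1.82, -2.12]
[0.17, 1.82, -2.12]
[0.17, 1.82, -2.12]
[0.17, 1.83, -2.12]
[0.17, 1.83, -2.12]
[0.17, 1.83, -2.12]
[0.17, 1.83, -2.12]
[0.17, 1.83, -2.12]
```

```bash
python3 -m inch '[{"xyz":[0.2,2.3,-2.7],"angular":[0,0,0],"gripper":0.8},{"xyz":[0.2,2.3,-2.7],"angular":[0,0,0],"gripper":0.8},{"xyz":[0.2,2.3,-2.7],"angular":[0,0,0],"gripper":0.8},{"xyz":[0.2,2.3,-2.7],"angular":[0,0,0],"gripper":0.8},{"xyz":[0.2,2,-2.4],"angular":[0,0,0],"gripper":0.8},{"xyz":[0.2,1.4,-1.7],"angular":[0,0,0],"gripper":0.8},{"xyz":[0.2,0.8,-1],"angular":[0,0,0],"gripper":0.8},{"xyz":[0,0.3,-0.5],"angular":[0,0,0],"gripper":0.8},{"xyz":[0,0,0],"angular":[0,0,0],"gripper":0.8},{"xyz":[0,0,0],"angular":[0,0,0],"gripper":0.8}]'; python3 plan.py 471.5 371.5 60 -36 6
```

```text
time: 9.0
tcp_pos: [458.0, 378.3, 153.9]
orientation: [[0.004, 0.577, 0.817], [0.005, 0.817, -0.577], [-1.0, 0.006, 0.0]]
contact_force: [0.6, -0.7, -0.8]
finger_gap: 39.3
t 9.0 tcp [458.  378.3 153.9] total [ 13.5  -6.8 -93.9] turn/row [ 0.13  0.   -0.06] q [-21.  31. -35.  99.  21.  56.  -9.]
[1.57, 0.03, 0.25]
[1.57, 0.03, 0.25]
[1.57, 0.03, 0.25]
[1.57, 0.03, 0.25]
[1.57, 0.04, 0.25]
[1.57, 0.04, 0.25]
```

```bash
python3 -m inch '[{"xyz":[1.3,0,0.4],"angular":[0,0,0],"gripper":0.8},{"xyz":[1.5,0,0.4],"angular":[0,0,0],"gripper":0.8},{"xyz":[1.5,0,0.4],"angular":[0,0,0],"gripper":0.8},{"xyz":[1.5,0,0.2],"angular":[0,0,0],"gripper":0.8},{"xyz":[1.2,0,0.1],"angular":[0,0,0],"gripper":0.8},{"xyz":[0.8,0,0],"angular":[0,0,0],"gripper":0.8},{"xyz":[0.3,0,0],"angular":[0,0,0],"gripper":0.8},{"xyz":[0,0,0],"angular":[0,0,0],"gripper":0.8},{"xyz":[0,0,0],"angular":[0,0,0],"gripper":0.8},{"xyz":[0,0,0],"angular":[0,0,0],"gripper":0.8}]'; python3 plan.py 471.5 371.5 45 -36 6
python3 - <<'E'
from workcell import manip
import cv2,numpy as np
c=manip.capture("wrist");cv2.imwrite("pics/wrist3.png",c["color"]);np.savez("pics/wrist3.npz",**c)
E
```

```text
time: 10.25
tcp_pos: [472.4, 367.4, 66.7]
orientation: [[0.004, 0.579, 0.815], [0.004, 0.815, -0.579], [-1.0, 0.005, 0.001]]
contact_force: [-0.1, -0.2, -0.2]
finger_gap: 39.2
t 10.25 tcp [472.4 367.4  66.7] total [ -0.9   4.1 -21.7] turn/row [ 0.1   0.01 -0.05] q [-21.  37. -32. 102.  26.  47. -11.]
[0.36, 0.04, -0.05]
[0.36, 0.04, -0.05]
[0.36, 0.05, -0.05]
[0.36, 0.05, -0.05]
[0.36, 0.05, -0.05]
[0.36, 0.05, -0.05]
```

View pics/wrist3.png

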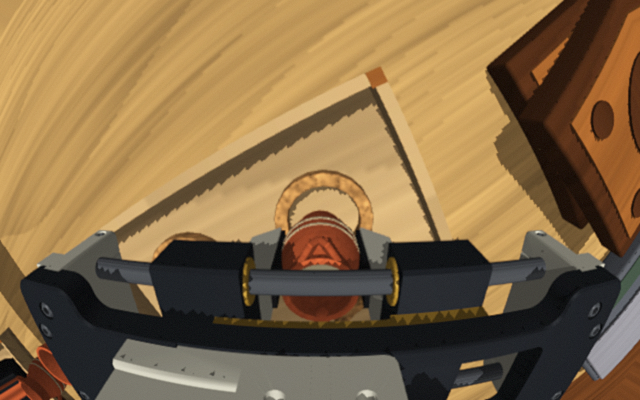

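Ring 1 at about (323,205) is centred left-right under J1's foot. I'll shift the remaining 4 mm and lower it gently.

```bash
python3 -m inch '[{"xyz":[0,0.2,-0.2],"angular":[0,0,0],"gripper":0.8},{"xyz":[0.2,0.1,-0.1],"angular":[0,0,0],"gripper":0.8},{"xyz":[0.4,0,0],"angular":[0,0,0],"gripper":0.8},{"xyz":[0.4,0,0],"angular":[0,0,0],"gripper":0.8},{"xyz":[0.4,0,0],"angular":[0,0,0],"gripper":0.8},{"xyz":[0.3,0,0],"angular":[0,0,0],"gripper":0.8},{"xyz":[0.1,0,0],"angular":[0,0,0],"gripper":0.8},{"xyz":[0.1,0,0],"angular":[0,0,0],"gripper":0.8},{"xyz":[0,0,0],"angular":[0,0,0],"gripper":0.8},{"xyz":[0,0,0],"angular":[0,0,0],"gripper":0.8}]'; python3 plan.py 471.5 371.5 43 -36 6
```

```text
time: 11.55
tcp_pos: [471.9, 372.0, 46.5]
orientation: [[0.004, 0.579, 0.815], [0.004, 0.815, -0.579], [-1.0, 0.006, 0.001]]
contact_force: [-0.3, 0.2, -0.4]
finger_gap: 39.3
t 11.55 tcp [471.9 372.   46.5] total [-0.4 -0.5 -3.5] turn/row [ 0.1   0.01 -0.05] q [-22.  39. -31. 103.  27.  45. -12.]
[0.06, -0.01, -0.0]
[0.06, -0.01, -0.0]
[0.06, -0.01, -0.0]
[0.06, -0.01, -0.0]
[0.06, -0.01, -0.0]
[0.06, -0.01, -0.0]
```

```bash
python3 -m inch '[{"xyz":[0.1,0,0],"angular":[0,0,0],"gripper":0.8},{"xyz":[0.1,0,0],"angular":[0,0,0],"gripper":0.8},{"xyz":[0.1,0,0],"angular":[0,0,0],"gripper":0.8},{"xyz":[0.05,0,0],"angular":[0,0,0],"gripper":0.8},{"xyz":[0,0,0],"angular":[0,0,0],"gripper":0.8},{"xyz":[0,0,0],"angular":[0,0,0],"gripper":0.8},{"xyz":[0,0,0],"angular":[0,0,0],"gripper":0.8},{"xyz":[0,0,0],"angular":[0,0,0],"gripper":0.8},{"xyz":[0,0,0],"angular":[0,0,0],"gripper":0.8},{"xyz":[0,0,0],"angular":[0,0,0],"gripper":0.8}]'
```

```text
time: 12.8
tcp_pos: [472.0, 372.1, 43.1]
orientation: [[0.004, 0.579, 0.815], [0.004, 0.815, -0.579], [-1.0, 0.006, 0.001]]
contact_force: [-0.7, -0.5, 0.7]
finger_gap: 39.2
```

```bash
python3 -m inch '[{"xyz":[0.1,0,0],"angular":[0,0,0],"gripper":0.8},{"xyz":[0,0,0],"angular":[0,0,0],"gripper":0.8},{"xyz":[0,0,0],"angular":[0,0,0],"gripper":0.55},{"xyz":[0,0,0],"angular":[0,0,0],"gripper":0.5},{"xyz":[0,0,0],"angular":[0,0,0],"gripper":0.42},{"xyz":[0,0,0],"angular":[0,0,0],"gripper":0.35},{"xyz":[0,0,0],"angular":[0,0,0],"gripper":0.35},{"xyz":[-0.5,0,0],"angular":[0,0,0],"gripper":0.35},{"xyz":[-1.5,0,0],"angular":[0,0,0],"gripper":0.35},{"xyz":[-2,0,0],"angular":[0,0,0],"gripper":0.35}]'; python3 plan.py 551 76 140 -9.6 10
```

```text
time: 14.05
tcp_pos: [471.4, 371.7, 84.0]
orientation: [[0.003, 0.579, 0.815], [0.003, 0.815, -0.579], [-1.0, 0.004, 0.001]]
contact_force: [0.7, 0.4, 1.1]
finger_gap: 59.7
t 14.05 tcp [471.4 371.7  84. ] total [  79.6 -295.7   56. ] turn/row [-2.58  0.01 -0.02] q [-21.  36. -32. 101.  25.  49. -11.]
[-0.57, -1.95, 2.36]
[-0.57, -2.05, 2.27]
[-0.57, -2.15, 2.18]
[-0.56, -2.25, 2.08]
[-0.56, -2.34, 1.97]
[-0.56, -2.43, 1.87]
[-0.56, -2.51, 1.76]
[-0.56, -2.58, 1.64]
[-0.56, -2.66, 1.52]
[-0.56, -2.72, 1.4]
```

```bash
python3 -m inch '[{"xyz":[-3,0,0],"angular":[0,0,0],"gripper":0.35},{"xyz":[-2.5,-0.7,0.8],"angular":[0,0,0],"gripper":0.35},{"xyz":[-1,-2,2.5],"angular":[-2,0,0],"gripper":0.2},{"xyz":[0,-2.9,3],"angular":[-4,0,0],"gripper":0},{"xyz":[0,-3.2,2.8],"angular":[-4,0,0],"gripper":0},{"xyz":[0,-3.4,2.6],"angular":[-4,0,0],"gripper":0},{"xyz":[0,-3.5,2.4],"angular":[-4,0,0],"gripper":0},{"xyz":[0,-3.6,2.1],"angular":[-4,0,0],"gripper":0},{"xyz":[0,-2.9,1.5],"angular":[-3,0,0],"gripper":0},{"xyz":[0,-1.5,0.5],"angular":[-1,0,0],"gripper":0}]'; python3 plan.py 551 76 110 -9.6 6
```

```text
time: 15.3
tcp_pos: [544.0, 72.8, 163.6]
orientation: [[0.017, 0.143, 0.99], [0.01, 0.99, -0.144], [-1.0, 0.012, 0.015]]
contact_force: [-0.5, 0.5, 0.3]
finger_gap: 91.7
t 15.3 tcp [544.   72.8 163.6] total [  7.    3.2 -53.6] turn/row [ 0.23  0.14 -0.12] q [ 18.  28. -42. 105.  23.  55.  47.]
[0.9, 0.06, 0.09]
[0.9, 0.06, 0.1]
[0.9, 0.06, 0.1]
[0.89, 0.06, 0.1]
[0.89, 0.07, 0.1]
[0.89, 0.07, 0.1]
```

Run:
```python
from workcell import manip
import cv2,numpy as np
c=manip.capture("wrist");cv2.imwrite("pics/wrist4.png",c["color"]);np.savez("pics/wrist4.npz",**c)
```

```text
(no output)
```

View pics/wrist4.png

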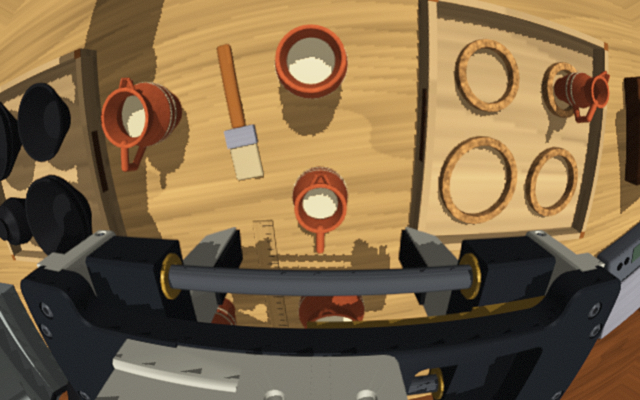

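J1 stands upright in ring 1 at the right. J2 at (320,203) is centred between the jaws, with its handle pointing along the tool. Descending.

```bash
python3 -m inch '[{"xyz":[1,0.2,0.4],"angular":[0.7,0.4,-0.4],"gripper":0},{"xyz":[1.8,0.1,0.3],"angular":[0.5,0.3,-0.2],"gripper":0},{"xyz":[2,0,0],"angular":[0,0,0],"gripper":0},{"xyz":[2,0,0],"angular":[0,0,0],"gripper":0},{"xyz":[2,0,0],"angular":[0,0,0],"gripper":0},{"xyz":[1.6,0,0],"angular":[0,0,0],"gripper":0},{"xyz":[0.8,0,0],"angular":[0,0,0],"gripper":0},{"xyz":[0.3,0,0],"angular":[0,0,0],"gripper":0},{"xyz":[0,0,0],"angular":[0,0,0],"gripper":0},{"xyz":[0,0,0],"angular":[0,0,0],"gripper":0}]'; python3 plan.py 551 76 36.5 -9.6 3
```

```text
time: 16.6
tcp_pos: [551.9, 81.8, 41.5]
orientation: [[0.001, 0.161, 0.987], [0.002, 0.987, -0.161], [-1.0, 0.002, 0.001]]
contact_force: [-0.3, 0.6, 0.1]
finger_gap: 91.5
t 16.6 tcp [551.9  81.8  41.5] total [-0.9 -5.8 -5. ] turn/row [ 0.11  0.01 -0.04] q [ 11.  38. -36. 109.  31.  43.  38.]
[0.17, -0.2, 0.0]
[0.17, -0.2, 0.0]
[0.17, -0.2, 0.0]
```

```bash
python3 -m inch '[{"xyz":[0.2,-0.3,0],"angular":[0,0,0],"gripper":0},{"xyz":[0.2,-0.2,0],"angular":[0,0,0],"gripper":0.2},{"xyz":[0.1,-0.1,0],"angular":[0,0,0],"gripper":0.35},{"xyz":[0,0,0],"angular":[0,0,0],"gripper":0.4},{"xyz":[0,0,0],"angular":[0,0,0],"gripper":0.45},{"xyz":[0,0,0],"angular":[0,0,0],"gripper":0.6},{"xyz":[0,0,0],"angular":[0,0,0],"gripper":0.7},{"xyz":[0,0,0],"angular":[0,0,0],"gripper":0.7},{"xyz":[0,0,0],"angular":[0,0,0],"gripper":0.7},{"xyz":[0,0,0],"angular":[0,0,0],"gripper":0.7}]' 25;  python3 plan.py 455 261.6 160 -9.6 10
```

```text
time: 17.85
tcp_pos: [551.5, 74.7, 37.2]
orientation: [[0.002, 0.162, 0.987], [0.001, 0.987, -0.162], [-1.0, 0.002, 0.002]]
contact_force: [0.3, -0.6, 0.3]
finger_gap: 48.9
t 17.85 tcp [551.5  74.7  37.2] total [-96.5 186.9 122.8] turn/row [ 0.03  0.01 -0.01] q [ 12.  38. -35. 109.  32.  43.  39.]
[-1.23, 1.69, -1.25]
[-1.23, 1.69, -1.25]
[-1.23, 1.69, -1.25]
[-1.23, 1.69, -1.26]
[-1.23, 1.69, -1.26]
[-1.23, 1.69, -1.26]
[-1.23, 1.68, -1.26]
[-1.23, 1.68, -1.26]
[-1.23, 1.68, -1.26]
[-1.23, 1.68, -1.26]
```

```bash
python3 -m inch '[{"xyz":[-0.3,0,0],"angular":[0,0,0],"gripper":0.7},{"xyz":[-1.5,0,0],"angular":[0,0,0],"gripper":0.7},{"xyz":[-2.5,0,0],"angular":[0,0,0],"gripper":0.7},{"xyz":[-2.5,0,0],"angular":[0,0,0],"gripper":0.7},{"xyz":[-2.5,0.8,-0.6],"angular":[0,0,0],"gripper":0.7},{"xyz":[-1.5,1.6,-1.2],"angular":[0,0,0],"gripper":0.7},{"xyz":[0,2.5,-1.9],"angular":[0,0,0],"gripper":0.7},{"xyz":[0,3,-2.2],"angular":[0,0,0],"gripper":0.7},{"xyz":[0,3,-2.2],"angular":[0,0,0],"gripper":0.7},{"xyz":[0,2.5,-1.9],"angular":[0,0,0],"gripper":0.7}]';  python3 plan.py 455 261.6 110 -9.6 5
```

```text
time: 19.1
tcp_pos: [470.2, 229.4, 154.3]
orientation: [[0.004, 0.164, 0.987], [0.003, 0.987, -0.164], [-1.0, 0.004, 0.004]]
contact_force: [0.7, 0.4, -2.1]
finger_gap: 49.5
t 19.1 tcp [470.2 229.4 154.3] total [-15.2  32.2 -44.3] turn/row [ 0.04  0.04 -0.04] q [ -0.  27. -43. 108.  23.  53.  27.]
[0.89, 0.58, -0.41]
[0.89, 0.58, -0.41]
[0.89, 0.58, -0.41]
[0.89, 0.58, -0.41]
[0.89, 0.58, -0.41]
```

```bash
python3 -m inch '[{"xyz":[0,1.5,-1],"angular":[0,0,0],"gripper":0.7},{"xyz":[0.5,0.7,-0.4],"angular":[0,0,0],"gripper":0.7},{"xyz":[1.2,0.3,-0.1],"angular":[0,0,0],"gripper":0.7},{"xyz":[1.6,0,0],"angular":[0,0,0],"gripper":0.7},{"xyz":[1.6,0,0],"angular":[0,0,0],"gripper":0.7},{"xyz":[1.4,0,0],"angular":[0,0,0],"gripper":0.7},{"xyz":[0.8,0,0],"angular":[0,0,0],"gripper":0.7},{"xyz":[0.3,0,0],"angular":[0,0,0],"gripper":0.7},{"xyz":[0,0,0],"angular":[0,0,0],"gripper":0.7},{"xyz":[0,0,0],"angular":[0,0,0],"gripper":0.7}]';  python3 plan.py 455 261.6 45 -9.6 5
```

```text
time: 20.35
tcp_pos: [456.5, 259.0, 75.0]
orientation: [[0.002, 0.16, 0.987], [0.002, 0.987, -0.16], [-1.0, 0.002, 0.002]]
contact_force: [-0.1, -0.2, -1.2]
finger_gap: 49.1
t 20.35 tcp [456.5 259.   75. ] total [ -1.5   2.6 -30. ] turn/row [ 0.07  0.02 -0.03] q [ -7.  33. -39. 112.  29.  45.  18.]
[0.6, 0.05, -0.04]
[0.6, 0.05, -0.04]
[0.6, 0.05, -0.04]
[0.6, 0.05, -0.04]
[0.6, 0.05, -0.04]
```

```bash
python3 -m inch '[{"xyz":[0.2,0.2,-0.1],"angular":[0,0,0],"gripper":0.7},{"xyz":[0.6,0.1,0],"angular":[0,0,0],"gripper":0.7},{"xyz":[0.6,0,0],"angular":[0,0,0],"gripper":0.7},{"xyz":[0.6,0,0],"angular":[0,0,0],"gripper":0.7},{"xyz":[0.4,0,0],"angular":[0,0,0],"gripper":0.7},{"xyz":[0.2,0,0],"angular":[0,0,0],"gripper":0.7},{"xyz":[0.1,0,0],"angular":[0,0,0],"gripper":0.7},{"xyz":[0,0,0],"angular":[0,0,0],"gripper":0.7},{"xyz":[0,0,0],"angular":[0,0,0],"gripper":0.7},{"xyz":[0,0,0],"angular":[0,0,0],"gripper":0.7}]';  python3 plan.py 455 261.6 45 -9.6 1
```

```text
time: 21.6
tcp_pos: [456.5, 262.8, 46.9]
orientation: [[0.004, 0.16, 0.987], [0.003, 0.987, -0.16], [-1.0, 0.003, 0.003]]
contact_force: [-0.2, -0.1, -2.0]
finger_gap: 49.2
t 21.6 tcp [456.5 262.8  46.9] total [-1.5 -1.2 -1.9] turn/row [ 0.37  0.17 -0.19] q [ -9.  36. -37. 113.  32.  41.  15.]
[0.19, -0.14, -0.13]
```

```bash
python3 -m inch '[{"xyz":[0.1,-0.1,-0.1],"angular":[0,0,0],"gripper":0.7},{"xyz":[0.1,0,0],"angular":[0,0,0],"gripper":0.7},{"xyz":[0.05,0,0],"angular":[0,0,0],"gripper":0.7},{"xyz":[0,0,0],"angular":[0,0,0],"gripper":0.7},{"xyz":[0,0,0],"angular":[0,0,0],"gripper":0.7},{"xyz":[0,0,0],"angular":[0,0,0],"gripper":0.7},{"xyz":[0,0,0],"angular":[0,0,0],"gripper":0.7},{"xyz":[0,0,0],"angular":[0,0,0],"gripper":0.7},{"xyz":[0,0,0],"angular":[0,0,0],"gripper":0.7},{"xyz":[0,0,0],"angular":[0,0,0],"gripper":0.7}]'
```

```text
time: 22.85
tcp_pos: [455.4, 262.0, 45.2]
orientation: [[0.005, 0.16, 0.987], [0.003, 0.987, -0.16], [-1.0, 0.003, 0.004]]
contact_force: [-0.1, 0.4, 0.3]
finger_gap: 49.3
```

The load is off at z = 45.2, as predicted (37.2 + 8). Releasing.

```bash
python3 -m inch '[{"xyz":[0,0,0],"angular":[0,0,0],"gripper":0.45},{"xyz":[0,0,0],"angular":[0,0,0],"gripper":0.38},{"xyz":[0,0,0],"angular":[0,0,0],"gripper":0.3},{"xyz":[0,0,0],"angular":[0,0,0],"gripper":0.25},{"xyz":[0,0,0],"angular":[0,0,0],"gripper":0.25},{"xyz":[-0.5,0,0],"angular":[0,0,0],"gripper":0.25},{"xyz":[-2,0,0],"angular":[0,0,0],"gripper":0.25},{"xyz":[-3,0,0],"angular":[0,0,0],"gripper":0.25},{"xyz":[-3.5,0,0],"angular":[0,0,0],"gripper":0.25},{"xyz":[-2.5,-1,0],"angular":[0,0,0],"gripper":0.1}]';  python3 plan.py 445.5 -75.5 150 -20.7 10
```

```text
time: 24.1
tcp_pos: [452.2, 252.1, 163.0]
orientation: [[0.001, 0.158, 0.987], [0.002, 0.987, -0.158], [-1.0, 0.002, 0.001]]
contact_force: [0.3, 0.0, -0.3]
finger_gap: 74.7
t 24.1 tcp [452.2 252.1 163. ] total [  -6.7 -327.6  -13. ] turn/row [ 1.16  0.   -0.01] q [ -2.  26. -44. 108.  22.  54.  24.]
[0.12, -3.25, 0.45]
[0.12, -3.24, 0.52]
[0.12, -3.22, 0.58]
[0.12, -3.21, 0.65]
[0.13, -3.2, 0.71]
[0.13, -3.18, 0.78]
[0.13, -3.17, 0.84]
[0.13, -3.15, 0.91]
[0.13, -3.13, 0.97]
[0.13, -3.11, 1.03]
```

```bash
python3 -m inch '[{"xyz":[0,-3.3,0.5],"angular":[1.2,0,0],"gripper":0},{"xyz":[0,-3.9,0.6],"angular":[1.2,0,0],"gripper":0},{"xyz":[0,-4,0.7],"angular":[1.2,0,0],"gripper":0},{"xyz":[0,-4,0.8],"angular":[1.2,0,0],"gripper":0},{"xyz":[0,-4,0.9],"angular":[1.2,0,0],"gripper":0},{"xyz":[0,-3.9,1],"angular":[1.2,0,0],"gripper":0},{"xyz":[0,-3.4,1],"angular":[1.2,0,0],"gripper":0},{"xyz":[0,-2.6,0.9],"angular":[1.2,0,0],"gripper":0},{"xyz":[0,-1.4,0.5],"angular":[1,0,0],"gripper":0},{"xyz":[0,-0.5,0.2],"angular":[0.5,0,0],"gripper":0}]';  python3 plan.py 445.5 -75.5 110 -20.7 5
```

```text
time: 25.35
tcp_pos: [448.9, -74.1, 167.5]
orientation: [[0.01, 0.35, 0.937], [0.005, 0.937, -0.35], [-1.0, 0.008, 0.008]]
contact_force: [-0.3, -0.3, 0.6]
finger_gap: 91.9
t 25.35 tcp [448.9 -74.1 167.5] total [ -3.4  -1.4 -57.5] turn/row [ 0.05  0.09 -0.09] q [ 36.  19. -40. 116.  16.  49.  56.]
[1.15, -0.06, -0.06]
[1.15, -0.06, -0.06]
[1.15, -0.06, -0.06]
[1.15, -0.05, -0.06]
[1.15, -0.05, -0.06]
```

Run:
```python
from workcell import manip
import cv2,numpy as np
c=manip.capture("wrist");cv2.imwrite("pics/wrist5.png",c["color"]);np.savez("pics/wrist5.npz",**c)
```

```text
(no output)
```

View pics/wrist5.png

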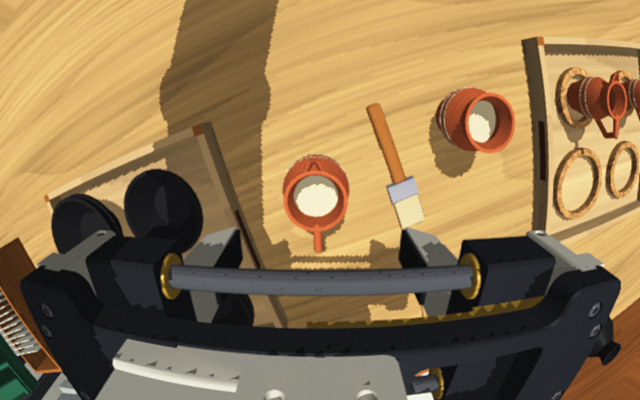

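J2 and J1 stand in the tray at the right. J3's mouth at (316,197) lies on the jaws' centre line (about 318), with the black tray clear of the fingers. Descending.

```bash
python3 -m inch '[{"xyz":[1,-0.1,-0.2],"angular":[0.2,0.2,-0.2],"gripper":0},{"xyz":[1.8,-0.1,-0.1],"angular":[0,0.2,-0.2],"gripper":0},{"xyz":[2,0,0],"angular":[0,0,0],"gripper":0},{"xyz":[2,0,0],"angular":[0,0,0],"gripper":0},{"xyz":[2,0,0],"angular":[0,0,0],"gripper":0},{"xyz":[1.6,0,0],"angular":[0,0,0],"gripper":0},{"xyz":[0.8,0,0],"angular":[0,0,0],"gripper":0},{"xyz":[0.3,0,0],"angular":[0,0,0],"gripper":0},{"xyz":[0,0,0],"angular":[0,0,0],"gripper":0},{"xyz":[0,0,0],"angular":[0,0,0],"gripper":0}]'; python3 plan.py 445.5 -75.5 40 -20.7 3
```

```text
time: 26.65
tcp_pos: [443.0, -66.9, 42.6]
orientation: [[-0.005, 0.341, 0.94], [0.004, 0.94, -0.341], [-1.0, 0.002, -0.006]]
contact_force: [0.6, -0.1, 0.4]
finger_gap: 92.0
t 26.65 tcp [443.  -66.9  42.6] total [ 2.5 -8.6 -2.6] turn/row [ 0.25 -0.12 -0.05] q [ 27.  30. -33. 124.  28.  34.  44.]
[0.08, -0.24, 0.18]
[0.09, -0.24, 0.18]
[0.09, -0.24, 0.18]
```

```bash
python3 -m inch '[{"xyz":[0.1,-0.3,0.2],"angular":[0.2,-0.1,0],"gripper":0},{"xyz":[0.1,-0.3,0.2],"angular":[0.2,-0.1,0],"gripper":0.1},{"xyz":[0.1,-0.1,0.1],"angular":[0,0,0],"gripper":0.2},{"xyz":[0,0,0],"angular":[0,0,0],"gripper":0.25},{"xyz":[0,0,0],"angular":[0,0,0],"gripper":0.3},{"xyz":[0,0,0],"angular":[0,0,0],"gripper":0.35},{"xyz":[0,0,0],"angular":[0,0,0],"gripper":0.6},{"xyz":[0,0,0],"angular":[0,0,0],"gripper":0.6},{"xyz":[0,0,0],"angular":[0,0,0],"gripper":0.6},{"xyz":[0,0,0],"angular":[0,0,0],"gripper":0.6}]' 30;  python3 plan.py 581.6 355.9 180 -12 14
```

```text
time: 27.9
tcp_pos: [446.1, -76.5, 40.3]
orientation: [[0.001, 0.349, 0.937], [0.002, 0.937, -0.349], [-1.0, 0.002, -0.0]]
contact_force: [-0.3, -1.0, -0.3]
finger_gap: 59.3
t 27.9 tcp [446.1 -76.5  40.3] total [135.5 432.4 139.7] turn/row [-0.6  -0.   -0.01] q [ 28.  30. -32. 123.  29.  34.  44.]
[-0.99, 3.23, -0.17]
[-0.99, 3.24, -0.14]
[-0.99, 3.24, -0.1]
[-0.99, 3.24, -0.07]
[-0.99, 3.24, -0.04]
[-0.99, 3.24, -0.0]
[-0.99, 3.24, 0.03]
[-0.99, 3.24, 0.07]
[-0.99, 3.24, 0.1]
[-1.0, 3.23, 0.13]
[-1.0, 3.23, 0.17]
[-1.0, 3.23, 0.2]
[-1.0, 3.23, 0.24]
[-1.0, 3.23, 0.27]
```

```bash
python3 -m inch '[{"xyz":[-0.3,0,0],"angular":[0,0,0],"gripper":0.6},{"xyz":[-1.5,0,0],"angular":[0,0,0],"gripper":0.6},{"xyz":[-2.5,0,0],"angular":[0,0,0],"gripper":0.6},{"xyz":[-2.7,0,0],"angular":[0,0,0],"gripper":0.6},{"xyz":[-2.5,0.8,0],"angular":[0,0,0],"gripper":0.6},{"xyz":[-1.5,2,0],"angular":[0,0,0],"gripper":0.6},{"xyz":[0,3,0],"angular":[0,0,0],"gripper":0.6},{"xyz":[0,4,0],"angular":[0,0,0],"gripper":0.6},{"xyz":[0,4,0],"angular":[0,0,0],"gripper":0.6},{"xyz":[0,4,0],"angular":[0,0,0],"gripper":0.6}]';  python3 plan.py 581.6 355.9 160 -14 8
```

```text
time: 29.15
tcp_pos: [507.5, 91.9, 161.7]
orientation: [[0.001, 0.354, 0.935], [0.001, 0.935, -0.354], [-1.0, 0.001, 0.0]]
contact_force: [0.1, -0.9, -2.4]
finger_gap: 59.3
t 29.15 tcp [507.5  91.9 161.7] total [ 74.1 264.   -1.7] turn/row [-0.84  0.   -0.01] q [ 14.  25. -40. 109.  20.  53.  34.]
[0.03, 3.41, -0.3]
[0.03, 3.42, -0.25]
[0.03, 3.42, -0.2]
[0.02, 3.42, -0.15]
[0.02, 3.43, -0.1]
[0.02, 3.43, -0.05]
[0.02, 3.43, -0.0]
[0.02, 3.43, 0.05]
```

```bash
python3 -m inch '[{"xyz":[0,4,-0.3],"angular":[-0.8,0,0],"gripper":0.6},{"xyz":[0,4,-0.2],"angular":[-0.8,0,0],"gripper":0.6},{"xyz":[0,4,-0.2],"angular":[-0.8,0,0],"gripper":0.6},{"xyz":[0,4,-0.2],"angular":[-0.8,0,0],"gripper":0.6},{"xyz":[0,4,-0.1],"angular":[-0.8,0,0],"gripper":0.6},{"xyz":[0,2.7,0],"angular":[-0.8,0,0],"gripper":0.6},{"xyz":[0,1.5,0],"angular":[-0.8,0,0],"gripper":0.6},{"xyz":[0,0.5,0],"angular":[0,0,0],"gripper":0.6},{"xyz":[0,0,0],"angular":[0,0,0],"gripper":0.6},{"xyz":[0,0,0],"angular":[0,0,0],"gripper":0.6}]';  python3 plan.py 581.6 355.9 90 -14 5
```

```text
time: 30.4
tcp_pos: [575.6, 337.3, 169.5]
orientation: [[-0.002, 0.255, 0.967], [0.004, 0.967, -0.255], [-1.0, 0.003, -0.003]]
contact_force: [-0.0, -0.3, -1.3]
finger_gap: 59.5
t 30.4 tcp [575.6 337.3 169.5] total [  6.   18.6 -79.5] turn/row [-0.16 -0.03 -0.03] q [-11.  38. -39.  86.  25.  65.  20.]
[1.59, 0.39, 0.03]
[1.59, 0.39, 0.03]
[1.59, 0.39, 0.03]
[1.59, 0.39, 0.03]
[1.59, 0.39, 0.03]
```

```bash
python3 -m inch '[{"xyz":[0.5,0.7,0],"angular":[0,0,0],"gripper":0.6},{"xyz":[1.2,0.7,0],"angular":[0,0,0],"gripper":0.6},{"xyz":[1.6,0.3,0],"angular":[0,0,0],"gripper":0.6},{"xyz":[1.8,0,0],"angular":[0,0,0],"gripper":0.6},{"xyz":[1.8,0,0],"angular":[0,0,0],"gripper":0.6},{"xyz":[1.4,0,0],"angular":[0,0,0],"gripper":0.6},{"xyz":[0.7,0,0],"angular":[0,0,0],"gripper":0.6},{"xyz":[0.2,0,0],"angular":[0,0,0],"gripper":0.6},{"xyz":[0,0,0],"angular":[0,0,0],"gripper":0.6},{"xyz":[0,0,0],"angular":[0,0,0],"gripper":0.6}]';  python3 plan.py 581.6 355.9 51 -14 5
```

```text
time: 31.65
tcp_pos: [580.0, 352.8, 70.0]
orientation: [[-0.003, 0.257, 0.966], [0.002, 0.966, -0.257], [-1.0, 0.001, -0.003]]
contact_force: [0.3, 1.1, -3.5]
finger_gap: 59.1
t 31.65 tcp [580.  352.8  70. ] total [  1.6   3.1 -19. ] turn/row [-0.18 -0.04 -0.01] q [-14.  44. -36.  89.  29.  56.  16.]
[0.38, 0.07, 0.02]
[0.38, 0.07, 0.02]
[0.38, 0.07, 0.02]
[0.38, 0.07, 0.02]
[0.38, 0.07, 0.02]
```

Run:
```python
from workcell import manip
import cv2,numpy as np
c=manip.capture("wrist");cv2.imwrite("pics/wrist6.png",c["color"]);np.savez("pics/wrist6.npz",**c)
```

```text
(no output)
```

View pics/wrist6.png

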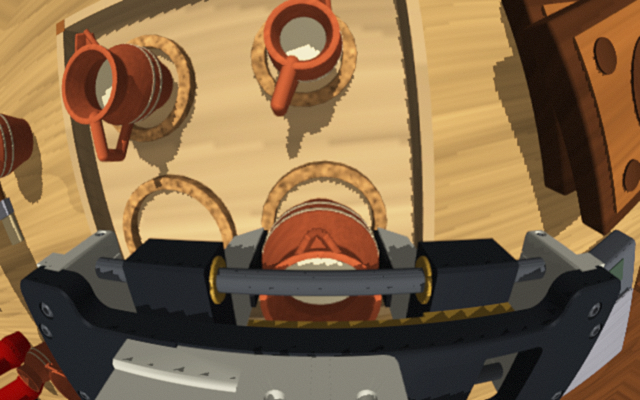

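J1 and J2 stand inside their rings at the top. J3 hangs over ring 3 at (324,210), centred. Lowering.

```bash
python3 -m inch '[{"xyz":[0.2,0.2,0.1],"angular":[0,0,0],"gripper":0.6},{"xyz":[0.4,0.1,0.1],"angular":[0,0,0],"gripper":0.6},{"xyz":[0.4,0,0],"angular":[0,0,0],"gripper":0.6},{"xyz":[0.4,0,0],"angular":[0,0,0],"gripper":0.6},{"xyz":[0.3,0,0],"angular":[0,0,0],"gripper":0.6},{"xyz":[0.1,0,0],"angular":[0,0,0],"gripper":0.6},{"xyz":[0.1,0,0],"angular":[0,0,0],"gripper":0.6},{"xyz":[0.1,0,0],"angular":[0,0,0],"gripper":0.6},{"xyz":[0,0,0],"angular":[0,0,0],"gripper":0.6},{"xyz":[0,0,0],"angular":[0,0,0],"gripper":0.6}]';  python3 plan.py 581.6 355.9 48 -14 1
```

```text
time: 32.95
tcp_pos: [583.3, 355.6, 49.3]
orientation: [[-0.002, 0.258, 0.966], [0.002, 0.966, -0.258], [-1.0, 0.002, -0.003]]
contact_force: [-0.8, -0.3, -2.8]
finger_gap: 59.2
t 32.95 tcp [583.3 355.6  49.3] total [-1.7  0.3 -1.3] turn/row [-0.92 -0.15 -0.1 ] q [-15.  46. -35.  89.  30.  54.  16.]
[0.13, -0.01, -0.17]
```

```bash
python3 -m inch '[{"xyz":[0.05,0,-0.1],"angular":[0,0,0],"gripper":0.6},{"xyz":[0.1,0,0],"angular":[0,0,0],"gripper":0.6},{"xyz":[0.05,0,0],"angular":[0,0,0],"gripper":0.6},{"xyz":[0,0,0],"angular":[0,0,0],"gripper":0.6},{"xyz":[0,0,0],"angular":[0,0,0],"gripper":0.6},{"xyz":[0,0,0],"angular":[0,0,0],"gripper":0.6},{"xyz":[0,0,0],"angular":[0,0,0],"gripper":0.6},{"xyz":[0,0,0],"angular":[0,0,0],"gripper":0.6},{"xyz":[0,0,0],"angular":[0,0,0],"gripper":0.6},{"xyz":[0,0,0],"angular":[0,0,0],"gripper":0.6}]'
```

```text
time: 34.2
tcp_pos: [582.1, 356.1, 48.4]
orientation: [[-0.001, 0.257, 0.966], [0.002, 0.966, -0.257], [-1.0, 0.002, -0.002]]
contact_force: [-1.3, -0.8, 2.3]
finger_gap: 58.8
```

Touched down: the force went from −2.8 to +2.3 N. Opening to a gap of about 74 mm, which keeps the finger backs inside the 65 mm wall, then rising.

```bash
python3 -m inch '[{"xyz":[0,0,0],"angular":[0,0,0],"gripper":0.34},{"xyz":[0,0,0],"angular":[0,0,0],"gripper":0.28},{"xyz":[0,0,0],"angular":[0,0,0],"gripper":0.22},{"xyz":[0,0,0],"angular":[0,0,0],"gripper":0.2},{"xyz":[0,0,0],"angular":[0,0,0],"gripper":0.2},{"xyz":[-0.5,0,0],"angular":[0,0,0],"gripper":0.2},{"xyz":[-2,0,0],"angular":[0,0,0],"gripper":0.2},{"xyz":[-3,0,0],"angular":[0,0,0],"gripper":0.2},{"xyz":[-3.5,0,0],"angular":[0,0,0],"gripper":0.2},{"xyz":[-2.5,-1,0],"angular":[0,0,0],"gripper":0.1}]';  python3 plan.py 680 69 165 4 10
```

```text
time: 35.45
tcp_pos: [579.3, 347.3, 169.9]
orientation: [[-0.002, 0.256, 0.967], [0.004, 0.967, -0.256], [-1.0, 0.004, -0.003]]
contact_force: [-0.2, -0.5, -0.4]
finger_gap: 79.6
t 35.45 tcp [579.3 347.3 169.9] total [ 100.7 -278.3   -4.9] turn/row [-1.88 -0.01 -0.02] q [-12.  39. -38.  85.  25.  65.  20.]
[0.04, -2.43, 1.69]
[0.04, -2.49, 1.6]
[0.04, -2.54, 1.52]
[0.04, -2.59, 1.44]
[0.04, -2.63, 1.35]
[0.04, -2.68, 1.26]
[0.04, -2.72, 1.18]
[0.04, -2.75, 1.09]
[0.05, -2.79, 1.0]
[0.05, -2.82, 0.9]
```

```bash
python3 -m inch '[{"xyz":[0,-2.5,1.7],"angular":[-2,0,0],"gripper":0},{"xyz":[0,-3,1.9],"angular":[-2,0,0],"gripper":0},{"xyz":[0,-3.1,1.8],"angular":[-2,0,0],"gripper":0},{"xyz":[0,-3.2,1.7],"angular":[-2,0,0],"gripper":0},{"xyz":[0,-3.3,1.7],"angular":[-2,0,0],"gripper":0},{"xyz":[0,-3.3,1.6],"angular":[-2,0,0],"gripper":0},{"xyz":[0,-3.2,1.4],"angular":[-2,0,0],"gripper":0},{"xyz":[0,-2.5,1],"angular":[-2,0,0],"gripper":0},{"xyz":[0,-1.5,0.5],"angular":[-2,0,0],"gripper":0},{"xyz":[0,-0.5,0.2],"angular":[-1,0,0],"gripper":0}]';  python3 plan.py 680 69 110 4 5
```

```text
time: 36.7
tcp_pos: [687.9, 66.0, 189.3]
orientation: [[0.017, -0.086, 0.996], [0.012, 0.996, 0.086], [-1.0, 0.01, 0.018]]
contact_force: [-0.3, -0.1, -0.6]
finger_gap: 91.6
t 36.7 tcp [687.9  66.  189.3] total [ -7.9   3.  -79.3] turn/row [ 0.19  0.21 -0.12] q [ 15.  40. -43.  82.  28.  68.  64.]
[1.58, 0.06, -0.18]
[1.58, 0.06, -0.18]
[1.58, 0.06, -0.17]
[1.58, 0.07, -0.16]
[1.58, 0.07, -0.16]
```

Run:
```python
from workcell import manip
import cv2,numpy as np
c=manip.capture("wrist");cv2.imwrite("pics/wrist7.png",c["color"]);np.savez("pics/wrist7.npz",**c)
```

```text
(no output)
```

View pics/wrist7.png

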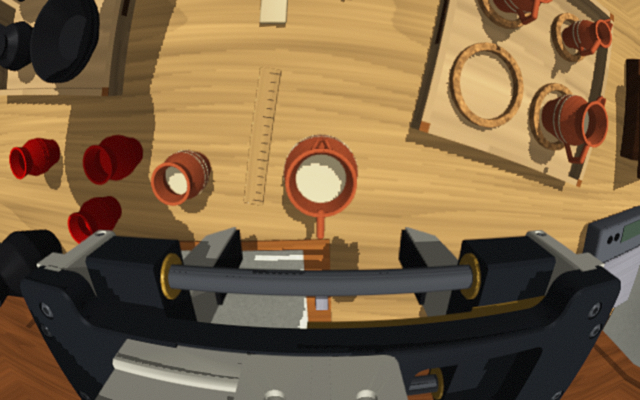

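All three placed jugs stand in their rings, and J4's mouth is at (320,180). Clearance here is only 11 mm a side, so I'll cross-check its position and go down in two stages.

```bash
python3 -c "
from h import *
c=dict(np.load('pics/wrist7.npz'));print(fish(c,(320.5,181),84))"
python3 -m inch '[{"xyz":[1,0.2,-0.4],"angular":[0.5,0.5,-0.4],"gripper":0},{"xyz":[1.5,0.1,-0.3],"angular":[0.3,0.5,-0.2],"gripper":0},{"xyz":[1.5,0,-0.1],"angular":[0.2,0,0],"gripper":0},{"xyz":[1.2,0,0],"angular":[0,0,0],"gripper":0},{"xyz":[0.7,0,0],"angular":[0,0,0],"gripper":0},{"xyz":[0.3,0,0],"angular":[0,0,0],"gripper":0},{"xyz":[0,0,0],"angular":[0,0,0],"gripper":0},{"xyz":[0,0,0],"angular":[0,0,0],"gripper":0},{"xyz":[0,0,0],"angular":[0,0,0],"gripper":0},{"xyz":[0,0,0],"angular":[0,0,0],"gripper":0}]';  python3 plan.py 680 69 110 4 5
```

```text
[675.75548435  66.6699714 ]
time: 38.0
tcp_pos: [678.5, 72.4, 123.7]
orientation: [[-0.0, -0.071, 0.997], [0.001, 0.997, 0.071], [-1.0, 0.001, -0.0]]
contact_force: [1.0, -0.1, 0.3]
finger_gap: 92.1
t 38.0 tcp [678.5  72.4 123.7] total [  1.5  -3.4 -13.7] turn/row [ 0.01 -0.   -0.01] q [ 14.  43. -41.  86.  30.  63.  60.]
[0.27, -0.07, 0.02]
[0.27, -0.07, 0.02]
[0.27, -0.07, 0.02]
[0.27, -0.07, 0.02]
[0.27, -0.07, 0.02]
```

```bash
python3 -m inch '[{"xyz":[0,-0.3,0],"angular":[0,0,0],"gripper":0},{"xyz":[0.5,-0.2,0],"angular":[0,0,0],"gripper":0},{"xyz":[0.8,0,0],"angular":[0,0,0],"gripper":0},{"xyz":[0.8,0,0],"angular":[0,0,0],"gripper":0},{"xyz":[0.8,0,0],"angular":[0,0,0],"gripper":0},{"xyz":[0.6,0,0],"angular":[0,0,0],"gripper":0},{"xyz":[0.2,0,0],"angular":[0,0,0],"gripper":0},{"xyz":[0,0,0],"angular":[0,0,0],"gripper":0},{"xyz":[0,0,0],"angular":[0,0,0],"gripper":0},{"xyz":[0,0,0],"angular":[0,0,0],"gripper":0}]';  python3 plan.py 679 68 43 4 5
```

```text
time: 39.25
tcp_pos: [678.8, 67.1, 83.8]
orientation: [[-0.001, -0.071, 0.997], [0.001, 0.997, 0.071], [-1.0, 0.001, -0.001]]
contact_force: [0.0, 0.3, -0.1]
finger_gap: 91.6
t 39.25 tcp [678.8  67.1  83.8] total [  0.2   0.9 -40.8] turn/row [ 0.01 -0.01 -0.01] q [ 14.  45. -40.  88.  32.  59.  59.]
[0.82, 0.02, 0.01]
[0.82, 0.02, 0.01]
[0.82, 0.02, 0.0]
[0.82, 0.02, 0.0]
[0.82, 0.02, 0.0]
```

Run:
```python
from workcell import manip
import cv2,numpy as np
c=manip.capture("wrist");cv2.imwrite("pics/wrist8.png",c["color"]);np.savez("pics/wrist8.npz",**c)
```

```text
(no output)
```

View pics/wrist8.png

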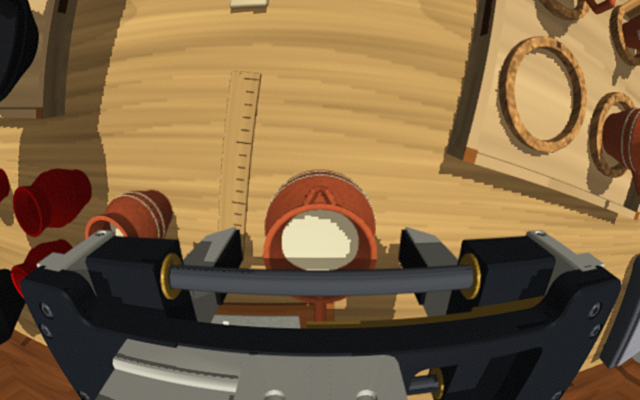

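J4's belly spans columns 265–377 (centre 321) and the jaws are centred at about 319, so it is aligned. Descending the last 40 mm and closing.

```bash
python3 -m inch '[{"xyz":[0.5,0,0],"angular":[0,0,0],"gripper":0},{"xyz":[0.8,0,0],"angular":[0,0,0],"gripper":0},{"xyz":[0.8,0,0],"angular":[0,0,0],"gripper":0},{"xyz":[0.8,0,0],"angular":[0,0,0],"gripper":0},{"xyz":[0.7,0,0],"angular":[0,0,0],"gripper":0},{"xyz":[0.3,0,0],"angular":[0,0,0],"gripper":0},{"xyz":[0.1,0,0],"angular":[0,0,0],"gripper":0},{"xyz":[0,0,0],"angular":[0,0,0],"gripper":0},{"xyz":[0,0,0],"angular":[0,0,0],"gripper":0.1},{"xyz":[0,0,0],"angular":[0,0,0],"gripper":0.15}]';  python3 plan.py 679 68 43 4 2
```

```text
time: 40.55
tcp_pos: [678.9, 67.2, 41.0]
orientation: [[-0.0, -0.071, 0.997], [0.001, 0.997, 0.071], [-1.0, 0.001, -0.0]]
contact_force: [0.6, 0.2, -0.2]
finger_gap: 79.4
t 40.55 tcp [678.9  67.2  41. ] total [0.1 0.8 2. ] turn/row [ 0.03 -0.01 -0.02] q [ 13.  48. -39.  90.  34.  55.  57.]
[-0.1, 0.04, 0.01]
[-0.1, 0.04, 0.01]
```

```bash
python3 -m inch '[{"xyz":[-0.1,0.05,0],"angular":[0,0,0],"gripper":0.18},{"xyz":[-0.1,0,0],"angular":[0,0,0],"gripper":0.21},{"xyz":[0,0,0],"angular":[0,0,0],"gripper":0.24},{"xyz":[0,0,0],"angular":[0,0,0],"gripper":0.27},{"xyz":[0,0,0],"angular":[0,0,0],"gripper":0.5},{"xyz":[0,0,0],"angular":[0,0,0],"gripper":0.5},{"xyz":[0,0,0],"angular":[0,0,0],"gripper":0.5},{"xyz":[0,0,0],"angular":[0,0,0],"gripper":0.5},{"xyz":[0,0,0],"angular":[0,0,0],"gripper":0.5},{"xyz":[0,0,0],"angular":[0,0,0],"gripper":0.5}]' 35;  python3 plan.py 565.5 245.4 165 -8 12
```

```text
time: 41.8
tcp_pos: [679.1, 67.2, 43.5]
orientation: [[0.0, -0.07, 0.998], [0.0, 0.998, 0.07], [-1.0, 0.0, 0.0]]
contact_force: [-1.2, -0.6, 0.1]
finger_gap: 69.5
t 41.8 tcp [679.1  67.2  43.5] total [-113.6  178.2  121.5] turn/row [ 1.  0. -0.] q [ 13.  48. -39.  90.  34.  55.  58.]
[-1.01, 1.55, -0.84]
[-1.01, 1.53, -0.87]
[-1.01, 1.52, -0.89]
[-1.01, 1.5, -0.92]
[-1.01, 1.49, -0.95]
[-1.01, 1.47, -0.97]
[-1.01, 1.45, -1.0]
[-1.01, 1.43, -1.02]
[-1.01, 1.42, -1.05]
[-1.01, 1.4, -1.07]
[-1.01, 1.38, -1.1]
[-1.01, 1.36, -1.12]
```

```bash
python3 -m inch '[{"xyz":[-0.3,0,0],"angular":[0,0,0],"gripper":0.5},{"xyz":[-1.2,0,0],"angular":[0,0,0],"gripper":0.5},{"xyz":[-2,0,0],"angular":[0,0,0],"gripper":0.5},{"xyz":[-2.5,0,0],"angular":[0.5,0,0],"gripper":0.5},{"xyz":[-2.5,0,0],"angular":[1,0,0],"gripper":0.5},{"xyz":[-2,0.8,-0.5],"angular":[1.5,0,0],"gripper":0.5},{"xyz":[-1,1.6,-1],"angular":[1.5,0,0],"gripper":0.5},{"xyz":[0,2.4,-1.5],"angular":[1.5,0,0],"gripper":0.5},{"xyz":[0,2.7,-1.7],"angular":[1.5,0,0],"gripper":0.5},{"xyz":[0,2.7,-1.7],"angular":[1.5,0,0],"gripper":0.5}]';  python3 plan.py 565.5 245.4 150 -8 6
```

```text
time: 43.05
tcp_pos: [615.8, 174.3, 171.7]
orientation: [[0.005, 0.097, 0.995], [0.002, 0.995, -0.097], [-1.0, 0.003, 0.004]]
contact_force: [0.2, 1.0, -1.9]
finger_gap: 69.0
t 43.05 tcp [615.8 174.3 171.7] total [-50.3  71.1 -21.7] turn/row [ 0.4   0.04 -0.02] q [  6.  36. -41.  91.  26.  63.  42.]
[0.36, 1.1, -0.95]
[0.36, 1.09, -0.96]
[0.36, 1.08, -0.97]
[0.36, 1.08, -0.97]
[0.36, 1.07, -0.98]
[0.36, 1.06, -0.99]
```

```bash
python3 -m inch '[{"xyz":[0,2.2,-1.7],"angular":[0.5,0,0],"gripper":0.5},{"xyz":[0.3,1.8,-1.5],"angular":[0.5,0,0],"gripper":0.5},{"xyz":[0.5,1.2,-1],"angular":[0,0,0],"gripper":0.5},{"xyz":[0.6,0.5,-0.5],"angular":[0,0,0],"gripper":0.5},{"xyz":[0.6,0.2,-0.2],"angular":[0,0,0],"gripper":0.5},{"xyz":[0.5,0,0],"angular":[0,0,0],"gripper":0.5},{"xyz":[0.3,0,0],"angular":[0,0,0],"gripper":0.5},{"xyz":[0,0,0],"angular":[0,0,0],"gripper":0.5},{"xyz":[0,0,0],"angular":[0,0,0],"gripper":0.5},{"xyz":[0,0,0],"angular":[0,0,0],"gripper":0.5}]';  python3 plan.py 565.5 245.4 80 -8 6
```

```text
time: 44.3
tcp_pos: [570.3, 242.7, 145.7]
orientation: [[0.007, 0.115, 0.993], [0.003, 0.993, -0.115], [-1.0, 0.004, 0.006]]
contact_force: [-0.4, 0.4, -2.1]
finger_gap: 69.3
t 44.3 tcp [570.3 242.7 145.7] total [ -4.8   2.7 -65.7] turn/row [ 0.23  0.06 -0.03] q [ -1.  36. -41.  95.  27.  59.  33.]
[1.09, 0.03, -0.09]
[1.09, 0.03, -0.09]
[1.09, 0.03, -0.09]
[1.09, 0.03, -0.09]
[1.09, 0.03, -0.09]
[1.09, 0.03, -0.09]
```

```bash
python3 -m inch '[{"xyz":[0.8,0.1,-0.3],"angular":[0.5,0.3,0],"gripper":0.5},{"xyz":[1.3,0.1,-0.2],"angular":[0.5,0,0],"gripper":0.5},{"xyz":[1.5,0,0],"angular":[0,0,0],"gripper":0.5},{"xyz":[1.5,0,0],"angular":[0,0,0],"gripper":0.5},{"xyz":[1,0,0],"angular":[0,0,0],"gripper":0.5},{"xyz":[0.5,0,0],"angular":[0,0,0],"gripper":0.5},{"xyz":[0.2,0,0],"angular":[0,0,0],"gripper":0.5},{"xyz":[0,0,0],"angular":[0,0,0],"gripper":0.5},{"xyz":[0,0,0],"angular":[0,0,0],"gripper":0.5},{"xyz":[0,0,0],"angular":[0,0,0],"gripper":0.5}]';  python3 plan.py 565.5 245.4 53 -8 6
python3 - <<'E'
from workcell import manip
import cv2,numpy as np
c=manip.capture("wrist");cv2.imwrite("pics/wrist9.png",c["color"]);np.savez("pics/wrist9.npz",**c)
E
```

```text
time: 45.55
tcp_pos: [565.4, 245.9, 72.8]
orientation: [[0.001, 0.133, 0.991], [0.004, 0.991, -0.133], [-1.0, 0.004, 0.001]]
contact_force: [-0.6, -0.4, -2.7]
finger_gap: 69.2
t 45.55 tcp [565.4 245.9  72.8] total [  0.1  -0.5 -19.8] turn/row [ 0.06  0.01 -0.04] q [ -3.  40. -38.  99.  30.  51.  28.]
[0.33, -0.01, 0.0]
[0.33, -0.01, 0.0]
[0.33, -0.01, 0.0]
[0.33, -0.01, 0.0]
[0.33, -0.01, 0.0]
[0.33, -0.01, 0.0]
```

View pics/wrist9.png

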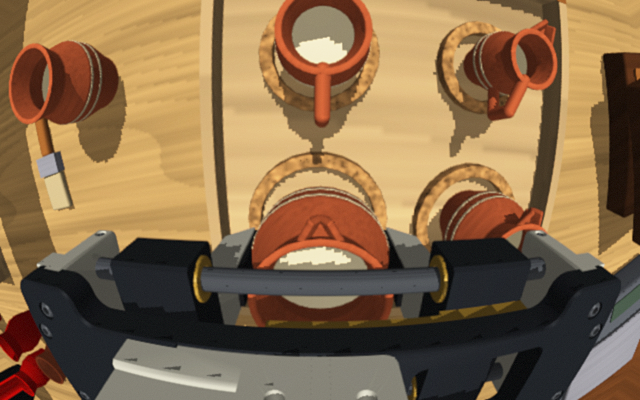

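J4 is centred over ring 4 at (318,200). The neighbouring jugs, J3 at (485,215) and J2 at (322,45), are clear of the fingers. Lowering.

```bash
python3 -m inch '[{"xyz":[0.2,0,0],"angular":[0,0,0],"gripper":0.5},{"xyz":[0.4,0,0],"angular":[0,0,0],"gripper":0.5},{"xyz":[0.4,0,0],"angular":[0,0,0],"gripper":0.5},{"xyz":[0.4,0,0],"angular":[0,0,0],"gripper":0.5},{"xyz":[0.3,0,0],"angular":[0,0,0],"gripper":0.5},{"xyz":[0.1,0,0],"angular":[0,0,0],"gripper":0.5},{"xyz":[0.1,0,0],"angular":[0,0,0],"gripper":0.5},{"xyz":[0,0,0],"angular":[0,0,0],"gripper":0.5},{"xyz":[0,0,0],"angular":[0,0,0],"gripper":0.5},{"xyz":[0,0,0],"angular":[0,0,0],"gripper":0.5}]';  python3 plan.py 565.5 245.4 51 -8 1
```

```text
time: 46.85
tcp_pos: [565.6, 246.0, 52.6]
orientation: [[0.001, 0.133, 0.991], [0.004, 0.991, -0.133], [-1.0, 0.004, 0.001]]
contact_force: [0.3, 0.4, -1.9]
finger_gap: 68.8
t 46.85 tcp [565.6 246.   52.6] total [-0.1 -0.6 -1.6] turn/row [ 0.33  0.05 -0.23] q [ -4.  42. -37. 100.  32.  49.  27.]
[0.16, -0.06, -0.0]
```

```bash
python3 -m inch '[{"xyz":[0.1,0,0],"angular":[0,0,0],"gripper":0.5},{"xyz":[0.05,0,0],"angular":[0,0,0],"gripper":0.5},{"xyz":[0.05,0,0],"angular":[0,0,0],"gripper":0.5},{"xyz":[0,0,0],"angular":[0,0,0],"gripper":0.5},{"xyz":[0,0,0],"angular":[0,0,0],"gripper":0.5},{"xyz":[0,0,0],"angular":[0,0,0],"gripper":0.5},{"xyz":[0,0,0],"angular":[0,0,0],"gripper":0.5},{"xyz":[0,0,0],"angular":[0,0,0],"gripper":0.5},{"xyz":[0,0,0],"angular":[0,0,0],"gripper":0.5},{"xyz":[0,0,0],"angular":[0,0,0],"gripper":0.5}]'
```

```text
time: 48.1
tcp_pos: [565.7, 246.1, 51.5]
orientation: [[0.002, 0.133, 0.991], [0.004, 0.991, -0.133], [-1.0, 0.004, 0.002]]
contact_force: [-1.9, -0.8, 1.3]
finger_gap: 69.3
```

```bash
python3 -m inch '[{"xyz":[0,0,0],"angular":[0,0,0],"gripper":0.23},{"xyz":[0,0,0],"angular":[0,0,0],"gripper":0.18},{"xyz":[0,0,0],"angular":[0,0,0],"gripper":0.14},{"xyz":[0,0,0],"angular":[0,0,0],"gripper":0.12},{"xyz":[0,0,0],"angular":[0,0,0],"gripper":0.12},{"xyz":[0,0,0],"angular":[0,0,0],"gripper":0.12},{"xyz":[-0.5,0,0],"angular":[0,0,0],"gripper":0.12},{"xyz":[-2,0,0],"angular":[0,0,0],"gripper":0.12},{"xyz":[-3,0,0],"angular":[0,0,0],"gripper":0.12},{"xyz":[-3,0,0],"angular":[0,0,0],"gripper":0.12}]'
python3 -m inch '[{"xyz":[-4,0,0],"angular":[0,0,0],"gripper":0.12},{"xyz":[-4,0,0],"angular":[0,0,0],"gripper":0.12},{"xyz":[-2,-2,0],"angular":[0,0,0],"gripper":0.12},{"xyz":[0,-4.5,0],"angular":[0,0,0],"gripper":0.12},{"xyz":[0,-5.5,0],"angular":[0,0,0],"gripper":0.12},{"xyz":[0,-5.5,0],"angular":[0,0,0],"gripper":0.12},{"xyz":[0,-5.5,0],"angular":[0,0,0],"gripper":0.12},{"xyz":[0,-5.5,0],"angular":[0,0,0],"gripper":0.12},{"xyz":[0,-5.5,0],"angular":[0,0,0],"gripper":0.12},{"xyz":[0,-5.5,0],"angular":[0,0,0],"gripper":0.12}]'
python3 -m inch '[{"xyz":[0,-5,0],"angular":[0,0,0],"gripper":0.12},{"xyz":[0,-4,0],"angular":[0,0,0],"gripper":0.12},{"xyz":[0,-2,0],"angular":[0,0,0],"gripper":0.12},{"xyz":[0,0,0],"angular":[0,0,0],"gripper":0.12},{"xyz":[0,0,0],"angular":[0,0,0],"gripper":0.12},{"xyz":[0,0,0],"angular":[0,0,0],"gripper":0.12},{"xyz":[0,0,0],"angular":[0,0,0],"gripper":0.12},{"xyz":[0,0,0],"angular":[0,0,0],"gripper":0.12},{"xyz":[0,0,0],"angular":[0,0,0],"gripper":0.12},{"xyz":[0,0,0],"angular":[0,0,0],"gripper":0.12}]'
python3 - <<'E'
from workcell import manip
import cv2,numpy as np
from h import *
c=manip.capture("top");np.savez("pics/top9.npz",**c)
s=manip.capture("scene");np.savez("pics/scene9.npz",**s)
a=cv2.resize(c["color"][130:265,150:375],(562,337),interpolation=cv2.INTER_CUBIC);b=cv2.resize(s["color"][150:300,265:525],(562,263*562//455),interpolation=cv2.INTER_CUBIC)[:263]
cv2.imwrite("pics/final.png",np.vstack([a,b]))
R=dict(J1=(470.9,372.2),J2=(455,261.6),J3=(581.6,355.9),J4=(565.5,245.4),PA=(694.9,-73),PB=(432.7,85.7))
px={n:proj(c,[[*p,.48*JUG[n][1]+(8 if n[0]=="J" else 0)]])[0] for n,p in R.items()}
try:
  for n,p in jugs(c,px).items():print(n,"off",(p-R[n]).round(1))
except Exception as e:print(e)
E
```

```text
time: 49.35
tcp_pos: [564.9, 245.9, 140.0]
orientation: [[0.0, 0.133, 0.991], [0.004, 0.991, -0.133], [-1.0, 0.004, -0.0]]
contact_force: [0.8, 0.8, -0.0]
finger_gap: 80.6
time: 50.6
tcp_pos: [513.9, -148.0, 258.6]
orientation: [[0.02, 0.118, 0.993], [0.01, 0.993, -0.119], [-1.0, 0.012, 0.019]]
contact_force: [0.7, -0.4, 0.3]
finger_gap: 80.6
time: 51.85
tcp_pos: [501.0, -256.9, 263.3]
orientation: [[0.025, 0.115, 0.993], [0.009, 0.993, -0.115], [-1.0, 0.012, 0.024]]
contact_force: [0.4, -0.1, 0.0]
finger_gap: 80.6
J1 [180.4 222.5] xy [471.3 382.8] diam [42.4 52.6] of 40 handle ang,reach (np.float64(-38.3), np.float64(38.0))
J2 [221.4 229.6] xy [453.4 270.2] diam [53.  55.8] of 50 handle ang,reach (np.float64(-11.6), np.float64(41.8))
J3 [188.2 180.9] xy [584.7 364.9] diam [65.9 68. ] of 60 handle ang,reach (np.float64(-12.4), np.float64(46.3))
J4 [228.6 188.2] xy [565.6 253.4] diam [73.4 75.2] of 70 handle ang,reach (np.float64(-7.6), np.float64(52.2))
PA [348.8 143.2] xy [694.9 -72.9] diam [48.4 55.7] of 50 handle ang,reach (np.float64(171.6), np.float64(31.5))
PB [289.4 238.2] xy [432.6  85.7] diam [59.  60.7] of 60 handle ang,reach (np.float64(-83.6), np.float64(31.9))
J1 off [ 0.4 10.6]
J2 off [-1.6  8.6]
J3 off [3.1 9. ]
J4 off [0.1 8. ]
PA off [0.  0.1]
PB off [-0.1  0. ]
```

View pics/final.png

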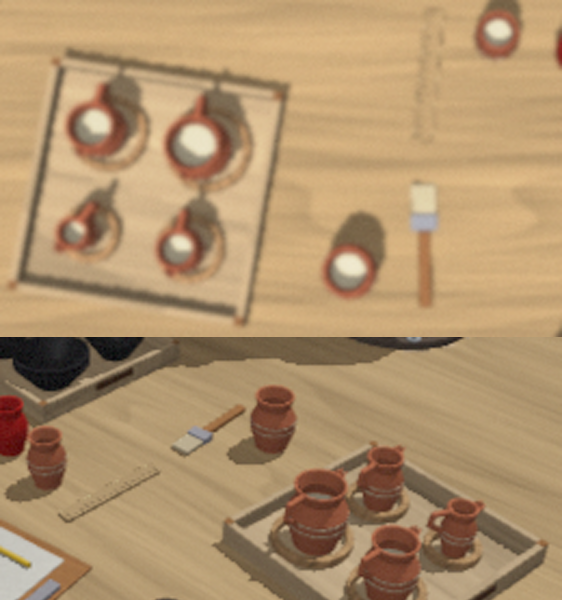

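The final view shows all four jugs upright inside their rings and both pots unmoved. The belly fit reads about 9 mm off in y, but the rims lean outward there and cork is mixed into the mask. So I'll re-check with the mouth circles at rim height, testing that method on the start image as well.

Run:
```python
from h import *
R=dict(J1=(470.9,372.2),J2=(455,261.6),J3=(581.6,355.9),J4=(565.5,245.4))
P0=dict(J1=(566.8,-74.8),J2=(551,75.8),J3=(445.3,-75.3),J4=(679.8,69.2))
for f,T,dz in(("top0",P0,0),("top9",R,8),("scene9",R,8)):
    c=dict(np.load(f"pics/{f}.npz"));k=4;h=cv2.cvtColor(cv2.resize(c["color"],None,fx=k,fy=k,interpolation=cv2.INTER_CUBIC),cv2.COLOR_BGR2HSV)
    m=cv2.inRange(h,(14,0,60),(40,76,255)) if f!="scene9" else cv2.inRange(h,(0,120,40),(11,255,255))
    for n,p in T.items():
        H=JUG[n][1]
        if f=="scene9":  # belly midline: horizontal extent of clay in a row at belly height
            q=proj(c,[[*p,.48*H+dz]])[0];row=m[int(k*(q[1]+.5)+k),:];u=int(k*q[0]);a=u
            while row[a-3:a+1].any():a-=1
            b=u
            while row[b:b+4].any():b+=1
            mid=(a+b)/2/k-.5;mm=np.linalg.norm(np.array(cam(c)[2])-[*p,40])/c["fx"];print(f,n,"midline off px",round(mid-q[0],1),"mm",round((mid-q[0])*mm,1),"width mm",round((b-a)/k*mm,1));continue
        q=proj(c,[[*p,H+dz]])[0]*k+k/2
        cs=[x for x in cv2.findContours(m,cv2.RETR_EXTERNAL,cv2.CHAIN_APPROX_NONE)[0] if cv2.contourArea(x)>60]
        x=max(cs,key=lambda x:cv2.pointPolygonTest(x,tuple(map(float,q)),True));(ctr,r)=cv2.minEnclosingCircle(x)
        w=cast(c,np.array(ctr)/k-.5+.5/k,H+dz);print(f,n,"off",(w-p).round(1),"mouth diam",round(2*r/k*2.6,1))
```

```text
top0 J1 off [-2.3  1.4] mouth diam 20.2
top0 J2 off [-2.6 -1.8] mouth diam 28.6
top0 J3 off [0.7 1.7] mouth diam 36.6
top0 J4 off [-6.1 -1.6] mouth diam 43.0
top9 J1 off [-1.2  0.4] mouth diam 19.8
top9 J2 off [-1.7 -0. ] mouth diam 29.2
top9 J3 off [-1.1 -1.9] mouth diam 36.0
top9 J4 off [-4.  -0.2] mouth diam 43.7
scene9 J1 midline off px 3.2 mm 8.2 width mm 35.2
scene9 J2 midline off px 0.6 mm 1.6 width mm 54.6
scene9 J3 midline off px 0.4 mm 0.9 width mm 68.0
scene9 J4 midline off px 1.3 mm 3.4 width mm 74.3
```

By the mouth circles, every axis is within about 4 mm of its ring centre (limit 15 mm). The pots haven't moved (0.1 mm) and the arm is clear.

```bash
python3 -c "
from workcell import manip
manip.job_done();print(manip.observe()['time'])"
```

```text
the job is handed in; nothing more can be done
the job is handed in; nothing more can be done
```

I moved all four jugs into the rings of their own size, smallest to largest, and handed the job in at about 52 s of the 123 s allowed. Each jug was lowered until the load came off the gripper before release. For J1 that force change was near the noise, but its height also matched the expected one.

**What the last checks showed:**
- **Jugs:** the final pictures show all four upright inside their own rings. Measured at the mouths from the top camera, their axes are within about 4 mm of the ring centres; the limit is 15 mm.
- **Handleless pots:** both stand within about 0.1 mm of where they began.
- **Robot:** it ended about 260 mm above the table, touching nothing.

**Checks that disagreed:**
- **Top-view belly fit:** it read 8–11 mm off in y for all four jugs. I put this down to outward lean of the rims in that view and cork pixels mixed into the outline, as the diameters came out too large.
- **Scene-view midline for J1:** it read 8 mm off, but with a measured width of 35 mm instead of 40. That view also showed a constant offset of about 1 pixel from the start.

Even taken at face value, these readings are inside the 15 mm limit.

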